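Load a battery pack into the sloped test cradle and lock it

ROBOT

A 7-joint arm with a two-finger parallel gripper is mounted at the origin on the work surface. World frame = base frame: x ahead of the robot, y to its left, z up, the work surface at z = 0. Lengths are in m, angles in rad, forces in N, time in s.
With the tool pointing down it reaches from about 0.35 to 0.9 m from the base axis. Payload 8.1 kg.
Tool frame: the origin (TCP) lies at the centre of the arm's flange, where the gripper is bolted on; the fingertips stand 173 mm ahead of it and the grasp point (between the pads) lies 155 mm ahead of it; z points along the fingers, y is the line along which they close (so a half turn about z gives the same grasp; the last joint's range is limited). The gripper opens to 85 mm and grips with 20 to 120 N. Pads are 22 mm wide; open, the fingers measure 114 mm over their backs; the gripper's body (76 mm by 85 mm) begins 54 mm behind the grasp point. The pads swing forward as they close: fully open they stand 13 mm farther back than shut.
Start: joints at [1.014, 0.434, 0.025, 1.573, -0.012, 1.134, -0.075], TCP at [0.274, -0.562, 0.405] pointing down, gripper open.
Joint ranges: [-2.62, 2.62], [-0.44, 2.09], [-1.27, 1.32], [0.08, 2.57], [-1.32, 4.46], [0.12, 2], [-2.74, 2.74]. Speed limits (rad/s): [2.22, 2.22, 3.01, 3.01, 3.14, 3.14, 3.14].

INTERFACE

Orientations are given as a unit quaternion [w, x, y, z].
In Python, from bench import robot, vision gives the robot as it stands. The module is installed in compiled form; this text tells all that it offers.
- The arm moves only by the tool drive_tool, never from a script. Its argument "motion" is a list of rows, each a list of 3 entries, a list of its own where there are three numbers: the turn, a rotation vector about the tool's x, y, z in units of 6 degrees (1.0 is 6 degrees), then the shift along the tool's x, y, z in units of 40 mm (1.0 is 40 mm), then the opening, from 0 (shut) to 1 (fully open). A call has 1 to 10 rows; each row shifts and turns the commanded pose from where the row before left it, along the tool's axes as they then stand; what a row does not reach is not made up. A row lasts 1/12 s, in which the tool goes at most 41.7 mm and 7.16 degrees, less where a joint would pass 70% of its speed; a pose out of reach is approached as far as the arm can. A call is refused whole if a number of a shift passes 1 or a number of a turn 1, either way. A call with a gripper value outside its range is refused whole. The fingers move at their own pace and stop on an object; the grip force is fixed at half the most. Time passes only in rows, so rows that do not move let the fingers close. It gives the time, the measured TCP pose, the force, the opening and the grip force at its end, in the units of the state.
- robot.state(): the state, without advancing time (a new reading comes with each control period).
- vision.grab_frame(name): name is "scene" or "top" or "wrist"; returns a dict with "img" (480x640x3 uint8, blue, green, red), "fx", "fy", "cx", "cy" (pixels), "T" (4x4, takes a point from camera to world coordinates); the wrist camera has in their place "hand_eye" (4x4, takes a point from camera to tool coordinates, whose origin is the TCP and whose axes are the flange's). Camera axes: x right, y down, z forward; pixel columns grow to the right and rows downward; lengths in m; the calibration is good to about 2 mm. The wrist camera is an equidistant fisheye: a pixel r from the principal point sees the ray r / f radians off the axis. A picture is of the moment at which its call begins: read the wrist's pose just before it. There is no depth.
- robot.close_job(): hands the job in; it is judged then, once.
Trained networks look in the newest picture that a camera, given by its name, has taken for a name from the list of things; names that differ only in an ending like _2 or _b are one class to them, and where a whole thing is asked for, a point or a joint stands for the part that bears it (a point fixed in the world has none). Each returns a list of dicts, best first, with "p" (0 to 1); they miss things now and then, are a little off and sometimes report something else, mostly with a low value. They report only what shows in the picture. A call takes as long as a camera call. They do not tell look-alikes from the thing itself.
- vision.cut_out(camera, label): "region" (480x640 bool, what is visible of it) and "box" ([left, top, right, bottom] in pixels, round what is visible of it).
The state is a dict: "clock": time; "joint_pos": joint angles; "joint_vel": joint speeds; "effort": joint torques, N m; "eef_pos": TCP position; "tcp_rot": TCP orientation; "wrist_force": force on the tool from outside, world axes, zero at the start; "ft_torque": the same for the moment, N m; "width": opening from 0.0 (shut) to 1.0 (fully open); "grip_force": force on a finger pad.
Only numpy, scipy, OpenCV 4.12 (cv2) and the standard library are available. Lean on these libraries where they do the work, as an engineer would, in place of code of your own. Each camera call takes 0.05 s, during which the arm holds its last target. There are 200 camera calls.

TASK

Load the loose black battery pack into the pocket of the sloped test cradle: tuck its narrow nose under the lip at the cradle's low end and push it against the sprung contact block there, until the wide end can go down behind the wall at the high end and the pack lies flat and square on the pocket floor. When it is fully home, slide the keeper at the high end all the way over the pack, and let go. Leave the phone, the screwdriver and the jar where they are.

Things in the scene. Friction and masses are not known exactly. Their poses are not given: they have to be found in the camera images.
- pack: Loose black battery pack lying flat, 120 mm long (x), 60 wide (y), 16 thick (z), 0.13-0.24 kg. Origin: centre of its underside; z out of the labelled top. Main block x -46 to +60 mm, 16 thick; a lower, narrower nose makes up the -x end. Balances near x = +4: grip it near there across the 60 mm width. Loaded, its origin and axes lie on the seat's.
- nose (a point): Middle of the bottom edge of the pack's nose tip (pack x = -60 mm), axes as the pack's. The nose is 9 mm thick, flush with the underside, 40 mm wide at pack x -54 to -46 and 34 mm wide at x -60 to -54.
- seat (a point): Centre of the cradle's pocket floor (fixed, 52 mm above the bench, deck 104 mm wide). x runs up the 20 degree slope to the keeper, z square out of the floor. Pocket 123 mm long (x -61.5 to 61.5), 63 wide; side walls and head wall (at x = 61.5) 6 mm thick, 10 high; side walls have finger gaps at x -21 to 31, deck bare at floor level there. A block 48 wide, 16.5 high (x 67.5 up) carries the keeper.
- lip (a point): Middle of the free lower edge of the fixed lip at the pocket's low end (seat x -54.5, 13 mm above the floor; axes as the seat's). The lip is 5 mm thick, 75 wide, spans seat x -69.5 to -54.5 over a nose slot 43 mm wide (x below -49) with end wall at x -61.5. The pack cannot enter flat: the nose goes under with the wide end raised 11 to 16 degrees off the floor.
- contacts (a joint): Sprung contact block under the lip, 24 mm wide, 8 high, sticking 6 mm out of the slot's end wall: its face is at seat x -55.5 mm at 0 and goes back along seat -x to 0.006 m. 2 N starts it, 1 N more per mm, 8 N fully in. The pack's nose must push it back some 3 to 6 mm before the wide end clears the head wall; then it holds the pack against that wall.
- keeper (a joint): Sliding steel keeper at the cradle's high end: 0 = drawn back, clear of the pocket; 0.030 m = fully closed over some 16 mm of the pack's wide end. Slides along seat -x; friction 2.5 N, stays where left, starts at 0 to 0.006. Plate 44 x 36 x 6 mm, underside 18 mm above the pocket floor (2 mm over a seated pack's top), front edge at seat x = 74 mm when at 0.
- keeper_knob (a point): Centre of the top of the keeper's black knob, a block 16 x 16 mm and 26 mm high standing square on the keeper plate; axes as the seat's. The knob runs from 24 to 50 mm above the pocket floor; its middle is at seat x = 92 mm when the keeper is at 0.
- phone: Bystander: white phone 146 x 70 x 8 mm lying flat; origin at the centre of its underside.
- driver: Bystander: screwdriver lying along its own x; origin under its middle.
- jar: Bystander: small jar, 52 mm across, 70 mm tall; origin at the centre of its underside.
There are look-alikes about, which are no part of the job. There is more than one size of the pack; the one meant has the size given above. Leave any orange look-alike of the part that bears seat alone.

How it is judged:
On the way:
1. the pack lies flat and square in the pocket, nose under the lip, with the keeper still back (x of pack in the frame of seat between -0.004 and 0.004 m and y of pack in the frame of seat between -0.004 and 0.004 m and z of pack in the frame of seat between -0.003 and 0.003 m and angle between the z axis of pack and the z axis of seat, either way round below 0.035 rad and angle between the x axis of pack and the x axis of seat, either way round below 0.06 rad and value of joint keeper below 0.018 m), for 0.2 s.
At the end, for the whole second after the job is handed in: The pack lies at rest in the pocket, nose towards the low end, its origin within 4 mm along and across and 3 mm in height of the seat, its top within 2 degrees of parallel to the floor and its length within 3.4 degrees of the pocket's; the keeper is closed over it to at least 26.5 of its 30 mm (x of pack in the frame of seat between -0.004 and 0.004 m and y of pack in the frame of seat between -0.004 and 0.004 m and z of pack in the frame of seat between -0.003 and 0.003 m and angle between the z axis of pack and the z axis of seat, either way round below 0.035 rad and angle between the x axis of pack and the x axis of seat, either way round below 0.06 rad and value of joint keeper above 0.0265 m and linear speed of pack below 0.01 m/s); the robot touches nothing.
It fails at once if a bystander (phone, screwdriver or jar) is shifted more than 25 mm (distance of any of phone, driver, jar from where it was at the start of the episode above 0.025 m).
It also fails if it takes over 64 s, if anything falls off the work surface, if the arm or the gripper's body presses on something with over 40 N, if the wrist force passes 120 N, or if a joint passes its speed limit or range.

## Working session

There is one attempt and no reset: what is moved stays moved. The work goes in short steps, Python scripts to look and compute and a tool call to move; the robot and the scene stay as the last step left them, time stands still between calls to the robot, and variables do not carry over. Pictures are saved under pics/ and viewed, at most 10 in all, crops included, and the job is handed in when it is done.

Besides the shell and the picture viewer there is one more tool, called after "Request:" by a JSON object that holds its "op" and its "data", one argument or row to a line. drive_tool: Moves the arm, as the interface text tells. Its arguments: {"type":"object","properties":{"motion":{"type":"array"}},"required":["motion"]}

```bash
mkdir -p pics; python3 - <<'E'
from bench import robot, vision
import cv2,numpy as np
s=robot.state(); print(s['clock'],s['eef_pos'],s['tcp_rot'],s['width'])
for n in('scene','top'):
    f=vision.grab_frame(n); cv2.imwrite(f'pics/{n}0.png',f['img']); print(n,f['fx'],f['fy'],f['cx'],f['cy'],np.round(f['T'],4).tolist())
    for l in('pack','seat','keeper','lip','phone','driver','jar'):
        try: print(l,[(round(float(d['p']),2),[int(v) for v in d['box']]) for d in vision.cut_out(n,l)])
        except Exception as e: print(l,e)
E
```

```text
0.0 [ 0.27386703 -0.56154833  0.40392717] [-7.47429781e-04  9.74373901e-01  2.24933056e-01 -2.50476637e-04] 1.0048823963776028
scene 488.9547987167875 488.9547987167875 315.99948605775666 235.6626880788989 [[-0.4618, 0.7291, -0.5051, 1.2295], [0.8868, 0.3896, -0.2485, 0.3513], [0.0156, -0.5627, -0.8265, 1.2343], [0.0, 0.0, 0.0, 1.0]]
pack [(0.85, [238, 220, 274, 259]), (0.76, [153, 220, 176, 243]), (0.58, [230, 266, 257, 292])]
seat [(0.81, [326, 259, 395, 312]), (0.72, [421, 339, 480, 412]), (0.72, [339, 281, 356, 296]), (0.58, [478, 216, 522, 272])]
keeper [(0.71, [342, 284, 360, 300]), (0.66, [491, 236, 508, 254]), (0.6, [441, 377, 460, 396])]
lip [(0.9, [423, 336, 482, 411]), (0.67, [474, 219, 523, 272]), (0.65, [327, 260, 395, 314])]
phone [(0.85, [246, 294, 289, 351])]
driver [(0.84, [303, 213, 340, 259]), (0.51, [339, 280, 363, 298])]
jar [(0.87, [305, 319, 326, 344])]
top 524.4044715643648 524.4044715643648 312.0171751004735 247.78989760890076 [[0.0118, -0.9984, 0.0561, 0.4506], [-0.9999, -0.0122, -0.0073, 0.0275], [0.008, -0.056, -0.9984, 1.4717], [0.0, 0.0, 0.0, 1.0]]
pack [(0.96, [352, 172, 372, 199]), (0.83, [362, 211, 392, 257]), (0.82, [456, 190, 485, 206])]
seat [(0.97, [120, 145, 161, 216]), (0.78, [224, 185, 279, 262]), (0.7, [361, 211, 392, 258])]
keeper [(0.63, [126, 144, 139, 160]), (0.52, [127, 311, 140, 328]), (0.47, [247, 193, 261, 209])]
lip [(0.98, [226, 187, 277, 262]), (0.95, [116, 302, 156, 376]), (0.73, [121, 141, 162, 215])]
phone [(0.82, [301, 133, 330, 185]), (0.57, [246, 195, 260, 209])]
driver [(0.75, [246, 197, 261, 208])]
jar [(0.69, [262, 151, 283, 174])]
```

```bash
python3 - <<'E'
import cv2,numpy as np
t=cv2.imread('pics/top0.png')[120:390,90:500]; s=cv2.imread('pics/scene0.png')[190:430,130:540]
a=cv2.resize(t,(800,527),interpolation=cv2.INTER_CUBIC);b=cv2.resize(s,(800,468),interpolation=cv2.INTER_CUBIC)
cv2.imwrite('pics/t1.png',a);cv2.imwrite('pics/s1.png',b)
E
```

```text
(no output)
```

View pics/t1.png

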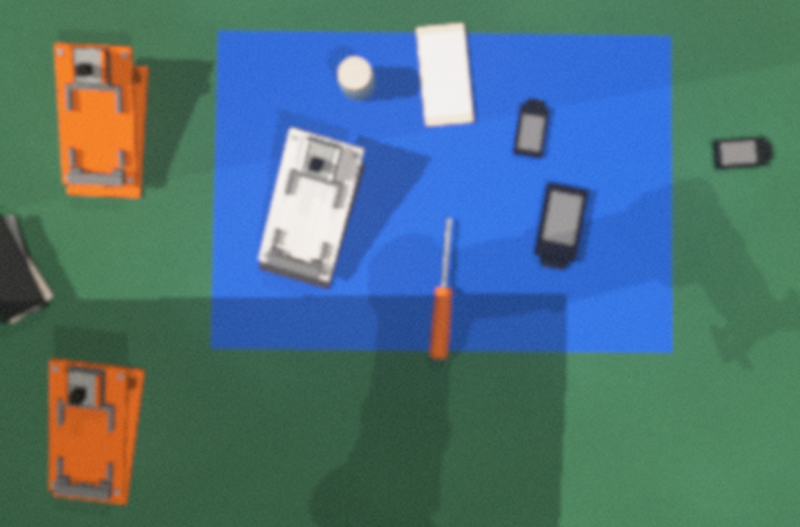

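View pics/s1.png

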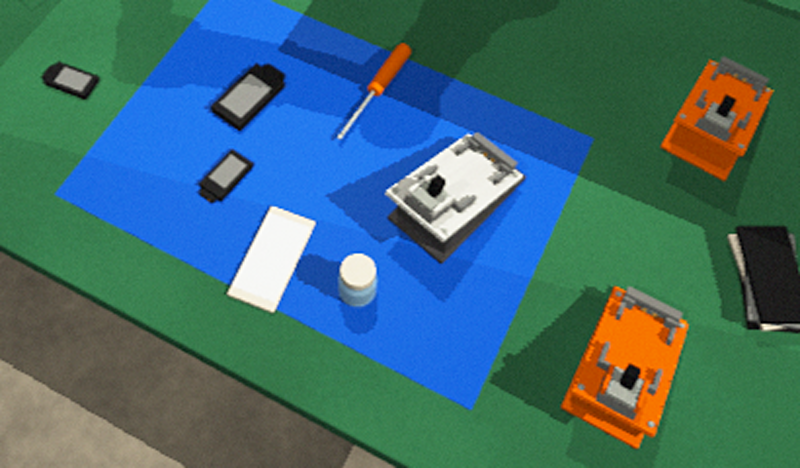

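The top view holds three battery packs: a large one at full-frame px (377,234), a small one at (362,185) and a small one at (471,198). The large one is about 46 px, roughly 120 mm, and the other two about 75 mm, so the large one on the blue mat is meant. The white cradle at (251,224) is the real one, and the two orange ones are look-alikes. Both noses point down in the image, towards the robot.

```bash
cat > h.py <<'E'
from bench import robot, vision
import cv2,numpy as np
from scipy.spatial.transform import Rotation as R
def pose(s=None):
    s=s or robot.state(); T=np.eye(4); q=s['tcp_rot']; T[:3,:3]=R.from_quat([q[1],q[2],q[3],q[0]]).as_matrix(); T[:3,3]=s['eef_pos']; return T
def grab(n,save=None):
    P=pose(); f=vision.grab_frame(n); f['n']=n
    f['W']=P@f['hand_eye'] if n=='wrist' else f['T']
    if save: cv2.imwrite('pics/'+save+'.png',f['img']); np.savez('pics/'+save,W=f['W'],k=[f['fx'],f['fy'],f['cx'],f['cy']],fish=n=='wrist')
    return f
def load(nm):
    d=np.load('pics/'+nm+'.npz'); return d['W'],d['k'],bool(d['fish'])
def ray(c,uv):
    W,k,fish=c; a=(np.asarray(uv,float)-k[2:])/k[:2]
    if fish:
        r=np.linalg.norm(a); v=np.array([*(a/r*np.sin(r)),np.cos(r)]) if r>0 else np.array([0,0,1.])
    else: v=np.array([*a,1.])
    return W[:3,3],W[:3,:3]@v/np.linalg.norm(v)
def onz(c,uv,z):
    o,d=ray(c,uv); return o+d*(z-o[2])/d[2]
def proj(c,X):
    W,k,fish=c; p=(np.asarray(X)-W[:3,3])@W[:3,:3]
    if fish:
        rr=np.linalg.norm(p[...,:2],axis=-1,keepdims=True); th=np.arctan2(rr,p[...,2:3]); a=p[...,:2]/np.maximum(rr,1e-9)*th
    else: a=p[...,:2]/p[...,2:3]
    return a*k[:2]+k[2:]
E
python3 - <<'E'
from h import *
t=grab('top','T');s=grab('scene','S');w=grab('wrist','W0')
print(w['fx'],w['cx'],w['cy'],np.round(w['hand_eye'],3).tolist())
c=load('T')
for n,uv,z in(('pack',(377,234),.016),('cradle',(251,224),.06),('phone',(315,159),.008),('jar',(272,160),.07),('driverlow',(313,300),.02),('driverup',(321,232),.01)): print(n,np.round(onz(c,uv,z),3))
E
```

```text
371.64829954431775 325.7404566030191 240.32360092535026 [[0.0, -0.951, -0.309, 0.078], [1.0, 0.0, -0.001, 0.001], [0.001, -0.309, 0.951, 0.03], [0.0, 0.0, 0.0, 1.0]]
pack [ 0.573 -0.164  0.016]
cradle [0.592 0.183 0.06 ]
phone [0.784 0.011 0.008]
jar [0.765 0.128 0.07 ]
driverlow [0.388 0.012 0.02 ]
driverup [ 0.577 -0.008  0.01 ]
```

Request:
{"op": "drive_tool", "data": {
  "motion": [
    [[0,0,0],[0.8,-0.4,0],1],
    [[0,0,0],[0.8,-0.4,0],1],
    [[0,0,0],[0.8,-0.4,0],1],
    [[0,0,0],[0.8,-0.4,0],1],
    [[0,0,0],[0.8,-0.4,0],1],
    [[0,0,0],[0.8,-0.4,0],1],
    [[0,0,0],[0.8,-0.4,0],1],
    [[0,0,0],[0.8,-0.4,0],1],
    [[0,0,0],[0.8,-0.4,0],1],
    [[0,0,0],[0.8,-0.4,0],1]
  ]
}}

```text
clock: 1.78
eef_pos: [0.4923, -0.2762, 0.405]
tcp_rot: [0.0, 0.974, 0.225, 0.0]
wrist_force: [0.9, 0.1, 0.4]
width: 1.0
grip_force: 0.0
```

Request:
{"op": "drive_tool", "data": {
  "motion": [
    [[0,0,0],[0.7,-0.4,0],1],
    [[0,0,0],[0.7,-0.4,0],1],
    [[0,0,0],[0.5,-0.3,0],1],
    [[0,0,1],[0,0,0],1],
    [[0,0,1],[0,0,0],1],
    [[0,0,1],[0,0,0],1],
    [[0,0,1],[0,0,0],1],
    [[0,0,1],[0,0,0],1],
    [[0,0,1],[0,0,0],1],
    [[0,0,0],[0,0,0],1]
  ]
}}

```text
clock: 2.62
eef_pos: [0.5405, -0.2047, 0.4047]
tcp_rot: [0.0, 0.996, -0.09, 0.0]
wrist_force: [-1.4, 0.6, 0.7]
width: 0.998
grip_force: 0.0
```

```bash
python3 - <<'E'
from h import *
s=robot.state();print(s['clock'],s['eef_pos'],R.from_matrix(pose()[:3,:3]).as_euler('ZYX',degrees=True))
w=grab('wrist','W1')
for l in('pack','seat','lip'): print(l,[(round(float(d['p']),2),[int(v) for v in d['box']]) for d in vision.cut_out('wrist',l)])
E
```

```text
2.6167 [ 0.54052056 -0.20473658  0.40472957] [-1.02791874e+01 -2.15455022e-03  1.79992830e+02]
pack [(0.97, [476, 23, 551, 68]), (0.75, [251, 120, 314, 239]), (0.65, [197, 13, 243, 98])]
seat [(0.77, [0, 169, 60, 306]), (0.68, [0, 414, 37, 449]), (0.25, [72, 0, 147, 97])]
lip [(0.94, [0, 414, 38, 452]), (0.89, [1, 161, 56, 308]), (0.59, [19, 289, 30, 289])]
```

View pics/W1.png

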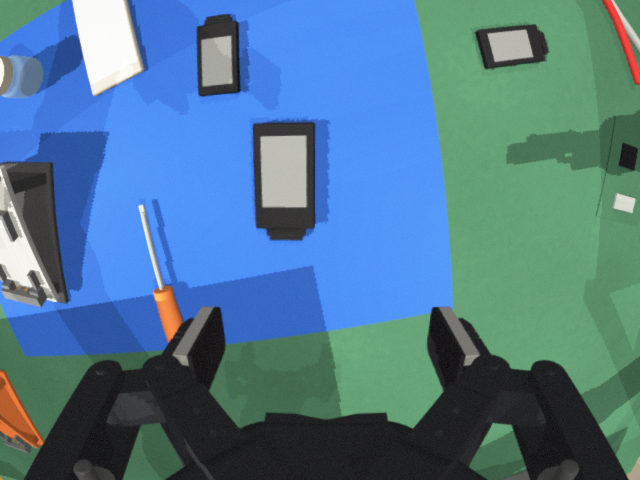

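The large pack lies at about (284,178) with its nose at (286,237), pointing towards the gripper. The cradle is at the left edge. I'll move left for the second view.

Request:
{"op": "drive_tool", "data": {
  "motion": [
    [[0,0,0],[-0.2,-0.8,0],1],
    [[0,0,0],[-0.2,-0.9,0],1],
    [[0,0,0],[-0.2,-0.9,0],1],
    [[0,0,0],[-0.2,-0.9,0],1],
    [[0,0,0],[-0.2,-0.7,0],1],
    [[0,0,0],[0,0,0],1]
  ]
}}

```text
clock: 3.32
eef_pos: [0.5298, -0.0255, 0.4049]
tcp_rot: [-0.002, 0.997, -0.082, -0.0]
wrist_force: [-0.1, 1.3, 0.7]
width: 1.003
grip_force: 0.0
```

```bash
cat > fit.py <<'E'
from h import *
from scipy.optimize import minimize
def bx(x0,x1,y0,y1,z0,z1): return np.array([[x,y,z] for x in(x0,x1) for y in(y0,y1) for z in(z0,z1)])/1000
PACK=[bx(-46,60,-30,30,0,16),bx(-54,-46,-20,20,0,9),bx(-60,-54,-17,17,0,9)]
def sil(c,X,parts=PACK,S=4,w=(640,480)):
    m=np.zeros((w[1]*S,w[0]*S),np.uint8)
    for p in parts:
        uv=proj(c,p@X[:3,:3].T+X[:3,3]); h=cv2.convexHull(((uv+.5)*S-.5).astype(np.float32)).round().astype(np.int32); cv2.fillConvexPoly(m,h,1)
    return m>0
def X4(v):
    X=np.eye(4); X[:3,:3]=R.from_euler('z',v[3]).as_matrix(); X[:3,3]=v[:3]; return X
def fitpack(obs,v0,fixz=False):
    big=[cv2.resize(m.astype(np.uint8),None,fx=4,fy=4,interpolation=cv2.INTER_LINEAR)>0 for _,m in obs]
    sc=np.array([.003,.003,.003,.02])
    def cost(u):
        v=v0+u*sc*(np.array([1,1,0,1]) if fixz else 1); t=0
        for (c,_),b in zip(obs,big):
            a=sil(c,X4(v)); t+=1-(a&b).sum()/(a|b).sum()
        return t
    r=minimize(cost,np.zeros(4),method='Nelder-Mead',options=dict(initial_simplex=np.vstack([np.zeros(4),2*np.eye(4)]),xatol=.02,fatol=1e-5,maxiter=250))
    return v0+r.x*sc,r.fun
E
cat > m1.py <<'E'
from fit import *
grab('wrist','W2'); c2=load('W2')
d2=vision.cut_out('wrist','pack')
print([(round(float(d['p']),2),[int(v) for v in d['box']]) for d in d2])
v0=np.array([.573,-.164,0,np.radians(-11)])
obs=[]
for n,cam,c,dd in(('W2','wrist',c2,d2),('S','scene',load('S'),None),('T','top',load('T'),None)):
    if dd is None: grab(cam); dd=vision.cut_out(cam,'pack')
    uv=proj(c,v0[:3])
    b=[d for d in dd if np.linalg.norm(np.array([(d['box'][0]+d['box'][2])/2,(d['box'][1]+d['box'][3])/2])-uv)<30]
    print(cam,uv,len(b))
    if b: obs.append((c,b[0]['region'])); np.save('pics/pm_'+n,b[0]['region'])
for o in [obs]+[[q] for q in obs]: print(fitpack(o,v0,len(o)==1))
E
python3 m1.py
```

```text
[(0.92, [375, 0, 423, 55]), (0.91, [429, 84, 489, 203]), (0.86, [605, 31, 640, 64])]
wrist [451.20742253 140.45855049] 1
scene [258.84835055 240.68251666] 1
top [376.30660512 234.48380016] 1
(array([ 0.56878276, -0.16796058,  0.00410917, -0.16765287]), np.float64(0.6431450179410809))
(array([ 0.56765092, -0.16973689,  0.01088466, -0.18633555]), np.float64(0.024848701947549956))
(array([ 0.5671961 , -0.16887841,  0.01020505, -0.19824821]), np.float64(0.05774999999999997))
(array([ 0.57613645, -0.17308156,  0.00299373, -0.14828125]), np.float64(0.5271702214373046))
```

View pics/W2.png

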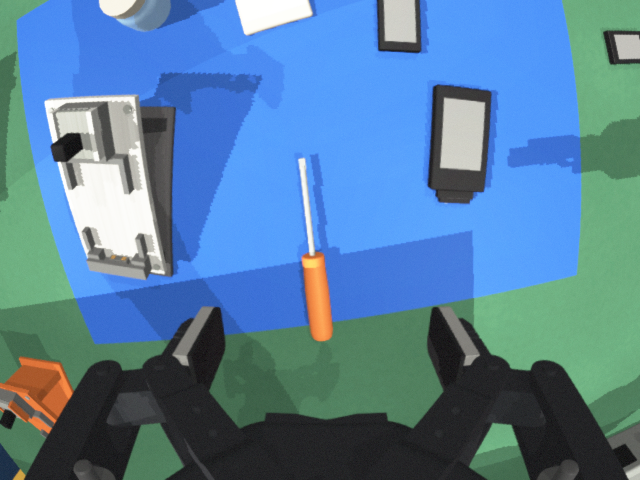

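The driver lies between pack (460,140) and cradle (110,185). I'll now get a view over the cradle.

Request:
{"op": "drive_tool", "data": {
  "motion": [
    [[0,0,0],[-0.2,-0.9,0],1],
    [[0,0,0],[-0.2,-0.9,0],1],
    [[0,0,0],[-0.2,-0.9,0],1],
    [[0,0,0],[-0.2,-0.9,0],1],
    [[0,0,0],[-0.2,-0.9,0],1],
    [[0,0,0],[0,0,1],1],
    [[0,0,0],[0,0,0],1]
  ]
}}

```text
clock: 4.2
eef_pos: [0.5207, 0.1528, 0.36]
tcp_rot: [0.001, 0.996, -0.086, -0.003]
wrist_force: [-1.3, -2.4, -0.9]
width: 1.0
grip_force: 0.0
```

```bash
python3 - <<'E'
from fit import *
w=grab('wrist','W3'); print(robot.state()['eef_pos'])
d=vision.cut_out('wrist','seat'); print([(round(float(q['p']),2),[int(v) for v in q['box']]) for q in d])
b=d[0]['box']; x0,y0=int(b[0])-15,int(b[1])-15; x1,y1=int(b[2])+15,int(b[3])+15
x0=max(x0,0);y0=max(y0,0); k=min(800/(x1-x0),600/(y1-y0)); k=int(k*2)/2
cv2.imwrite('pics/W3c.png',cv2.resize(w['img'][y0:y1,x0:x1],None,fx=k,fy=k,interpolation=cv2.INTER_CUBIC)[:600,:800]); print(x0,y0,k)
c=load('S'); o=[(load('W2'),np.load('pics/pm_W2.npy')),(c,np.load('pics/pm_S.npy'))]
print(fitpack(o,np.array([.5675,-.169,.003,-.19])))
E
```

```text
[0.52137292 0.15111561 0.36218861]
[(0.89, [191, 8, 352, 260]), (0.75, [37, 401, 169, 478]), (0.69, [0, 77, 40, 193])]
176 0 2.0
(array([ 0.56806813, -0.16878133,  0.00174747, -0.18178133]), np.float64(0.0881073167834151))
```

View pics/W3c.png

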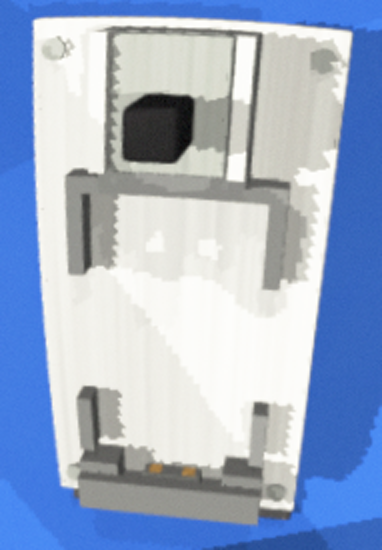

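The crop shows the white cradle. In crop pixels the head wall corners are near (67,173) and (290,183), the lip near (78–260, 475–520), the contacts at (170,470) and the knob at (158,128). Next I'll fit its pose.

```bash
cat > cr.py <<'E'
from fit import *
from scipy.optimize import least_squares
def seatX(v):
    X=np.eye(4); X[:3,:3]=(R.from_euler('z',v[3])*R.from_euler('y',-20,degrees=True)).as_matrix(); X[:3,3]=v[:3]; return X
def hit(c,uv,X,h):
    o,d=ray(c,uv); o=X[:3,:3].T@(o-X[:3,3]); d=X[:3,:3].T@d; return o+d*(h-o[2])/d[2]
def edges(img,rows,x0,x1):
    hsv=cv2.cvtColor(cv2.GaussianBlur(img,(3,3),0),cv2.COLOR_BGR2HSV); out=[]
    for r in rows:
        w=np.where(hsv[r,x0:x1,1]<110)[0]; out.append((x0+w[0]-.5,x0+w[-1]+.5,r))
    return out
E
python3 - <<'E'
from cr import *
c=load('W3'); img=cv2.imread('pics/W3.png')
E=edges(img,range(20,226,15),180,365); print(E[::3])
L=[((a,r)) for a,b,r in E]; Rr=[(b,r) for a,b,r in E]
K=[((67/2+176,173/2),(67.5,37.5,10)),((290/2+176,183/2),(67.5,-37.5,10))]
def res(v):
    X=seatX(v); o=[]
    o+=[1e3*hit(c,p,X,0)[1]-52 for p in L]; o+=[1e3*hit(c,p,X,0)[1]+52 for p in Rr]
    for p,q in K: o+=list(3*(1e3*hit(c,p,X,q[2]/1e3)-q)[:2])
    return np.array(o)
for fix in(0,1):
    f=(lambda u:res([u[0],u[1],.052,u[2]])) if fix else (lambda u:res([u[0],u[1],u[3],u[2]]))
    s=least_squares(f,[.59,.18,-.2,.052],loss='soft_l1'); v=[*s.x[:2],.052 if fix else s.x[3],s.x[2]]; print(np.round(v,4),np.round(res(v)[::3],1),np.round(res(v)[-4:],1))
X=seatX(v); np.save('seat.npy',v)
big=cv2.resize(img[0:285,176:376],None,fx=3,fy=3,interpolation=cv2.INTER_CUBIC)[:840]
def line(P,col):
    P=np.array(P)/1e3; uv=proj(c,P@X[:3,:3].T+X[:3,3]); uv=((uv-[176,0]+.5)*3-.5).round().astype(int)
    cv2.polylines(big,[uv.reshape(-1,1,2)],True,col,1)
def box(b,col):
    x0,x1,y0,y1,z0,z1=b
    for z in(z0,z1): line([(x0,y0,z),(x1,y0,z),(x1,y1,z),(x0,y1,z)],col)
box((61.5,67.5,-37.5,37.5,0,10),(0,0,255))
for sg in(1,-1): box((31,61.5,*sorted((31.5*sg,37.5*sg)),0,10),(0,0,255)); box((-49,-21,*sorted((31.5*sg,37.5*sg)),0,10),(0,160,0))
box((-69.5,-54.5,-37.5,37.5,13,18),(255,0,255))
line([(100,52,0),(-60,52,0),(-60,-52,0),(100,-52,0)],(255,0,0))
box((84,100,-8,8,24,50),(0,255,255))
big=cv2.rotate(big,cv2.ROTATE_90_CLOCKWISE); cv2.imwrite('pics/ov3.png',big[:600,:800]); print(big.shape)
E
```

```text
[(np.float64(191.5), np.float64(352.5), 20), (np.float64(192.5), np.float64(346.5), 65), (np.float64(193.5), np.float64(340.5), 110), (np.float64(196.5), np.float64(335.5), 155), (np.float64(200.5), np.float64(329.5), 200)]
[ 0.5693  0.1898  0.0548 -0.2751] [ 0.  -0.3  0.3  0.4  0.6 -0.1  0.1 -0.3 -0.   0.3  1.6] [-1.6 -3.7  1.6  0. ]
[ 0.5693  0.1901  0.052  -0.2751] [ 0.8  0.4  1.1  1.1  1.3 -0.5 -0.3 -0.7 -0.4 -0.1  2.5] [-0.8 -2.   2.5 -0.7]
(600, 840, 3)
```

View pics/ov3.png

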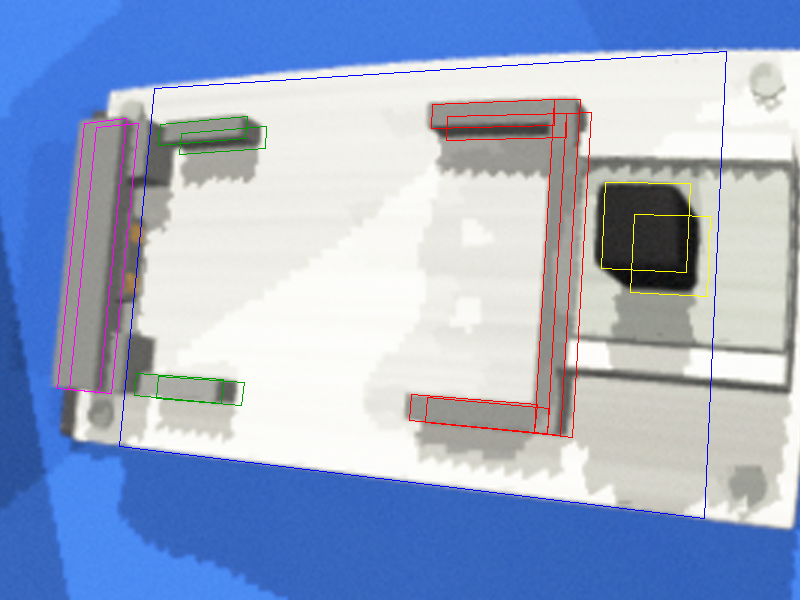

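```bash
cat > fit2.py <<'E'
from cr import *
c=load('W3'); img=cv2.imread('pics/W3.png')
E=edges(img,range(20,226,15),180,365)
A=[(431,105,31,37.5,10),(580,98,67.5,37.5,10),(537,405,61.5,-31.5,10),(408,419,31,-37.5,10),(562,435,67.5,-37.5,10),(53,386,-69.5,-37.5,18),(103,391,-54.5,-37.5,18),(129,120,-54.5,37.5,18),(82,120,-69.5,37.5,18)]
K=[((Y/3+176-.33,(839-X)/3-.33),q) for X,Y,*q in A]
def res(v):
    X=seatX(v); o=[]
    o+=[.4*(1e3*hit(c,(a,r),X,0)[1]-52) for a,b,r in E]; o+=[.4*(1e3*hit(c,(b,r),X,0)[1]+52) for a,b,r in E]
    for p,q in K: o+=list((1e3*hit(c,p,X,q[2]/1e3)-q)[:2])
    return np.array(o)
for z in(None,.052):
    f=lambda u:res([u[0],u[1],z or u[3],u[2]])
    s=least_squares(f,[.57,.19,-.27,.052],loss='soft_l1'); v=np.array([*s.x[:2],z or s.x[3],s.x[2]]); print(np.round(v,4),'\n',np.round(res(v)[-18:].reshape(-1,2),1).tolist(),np.round(res(v)[:-18:4]/.4,1))
np.save('seat.npy',v)
E
python3 fit2.py
python3 - <<'E'
from cr import *
v=np.load('seat.npy');X=seatX(v)
for n in('T','S'):
    img=cv2.imread(f'pics/{n}.png');c=load(n)
    u0=proj(c,v[:3]).astype(int)-[40,30]
    big=cv2.resize(img[u0[1]:u0[1]+70,u0[0]:u0[0]+80],None,fx=8,fy=8,interpolation=cv2.INTER_CUBIC)
    def line(P,col):
        uv=proj(c,np.array(P)/1e3@X[:3,:3].T+X[:3,3]); cv2.polylines(big,[((uv-u0+.5)*8).round().astype(int).reshape(-1,1,2)],True,col,1)
    line([(67.5,37.5,10),(67.5,-37.5,10),(31,-37.5,10),(31,37.5,10)],(0,0,255))
    line([(-69.5,37.5,18),(-69.5,-37.5,18),(-54.5,-37.5,18),(-54.5,37.5,18)],(255,0,255))
    line([(100,52,0),(-60,52,0),(-60,-52,0),(100,-52,0)],(255,0,0))
    cv2.imwrite(f'pics/o{n}.png',big)
a,b=[cv2.resize(cv2.imread(f'pics/o{n}.png'),(400,350)) for n in'TS']; cv2.imwrite('pics/oTS.png',np.hstack([a,b]))
E
```

```text
[ 0.5694  0.1901  0.0534 -0.2767] 
 [[-0.3, -0.6], [-0.2, -0.2], [-0.1, -0.1], [-0.2, 0.2], [0.3, 0.0], [-1.0, 0.3], [1.8, 0.1], [1.3, -1.2], [-0.6, 0.3]] [ 0.5  0.4  0.6  0.8 -0.2  0.  -0.3]
[ 0.5693  0.1903  0.052  -0.2763] 
 [[-0.2, -0.4], [0.0, 0.1], [0.1, -0.2], [-0.1, 0.0], [0.5, -0.2], [-1.5, 0.2], [1.4, -0.0], [0.9, -0.9], [-1.0, 0.6]] [ 0.7  0.7  0.8  1.1 -0.5 -0.2 -0.6]
```

View pics/oTS.png

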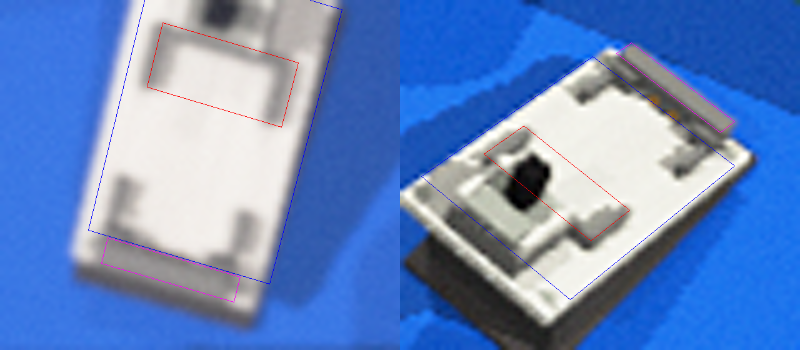

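The fit holds to under 1 mm in the close view, and the scene and top views agree. That puts the seat at (0.569, 0.190, 0.052) with yaw −15.8°. I'll go above the pack and refine its pose.

```bash
cat > go.py <<'E'
from cr import *
SEAT=seatX(np.load('seat.npy'))
def packX(v): return X4(v)
def tool_for(PX,px=.004,h=.172):
    """TCP pose holding a pack (pose PX) at pack x=px, TCP h above its underside; tool x = pack x, tool z = -pack z"""
    G=np.eye(4); G[:3,:3]=np.diag([1,-1,-1]); G[:3,3]=[px,0,h]; return PX@G
def inseat(n,z0,a,y=0):
    """pack with nose tip bottom at seat (n,y,z0) mm, wide end raised a deg"""
    A=np.eye(4); A[:3,:3]=R.from_euler('y',-a,degrees=True).as_matrix(); A[:3,3]=np.array([n,y,z0])/1e3-A[:3,:3]@[-.06,0,0]; return SEAT@A
def delta(T,P=None):
    P=pose() if P is None else P; D=np.linalg.inv(P)@T
    rv=R.from_matrix(D[:3,:3]).as_rotvec(degrees=True)/6; return np.round(rv,2),np.round(D[:3,3]/.04,2)
def st():
    s=robot.state(); print('t',s['clock'],'F',np.round(s['wrist_force'],1),'w',round(s['width'],3)); return s
E
python3 - <<'E'
from go import *
st(); P=packX([.5677,-.169,0,-.187]); T=tool_for(P); T[2,3]=.27
print(delta(T))
E
```

```text
t 4.3 F [ 0.4 -0.5  1.1] w 1.002
(array([0.02, 0.02, 0.11]), array([2.62, 7.66, 2.36]))
```

Request:
{"op": "drive_tool", "data": {
  "motion": [
    [[0,0,0],[0.3,0.8,0],1],
    [[0,0,0],[0.3,0.85,0.2],1],
    [[0,0,0],[0.3,0.85,0.3],1],
    [[0,0,0],[0.3,0.85,0.3],1],
    [[0,0,0],[0.3,0.85,0.3],1],
    [[0,0,0],[0.3,0.85,0.3],1],
    [[0,0,0],[0.3,0.85,0.3],1],
    [[0,0,0],[0.3,0.85,0.3],1],
    [[0,0,0.1],[0.2,0.9,0.3],1],
    [[0,0,0],[0,0,0],1]
  ]
}}

```text
clock: 5.13
eef_pos: [0.5699, -0.1791, 0.2724]
tcp_rot: [0.003, 0.995, -0.099, -0.0]
wrist_force: [-0.8, -1.5, 0.4]
width: 0.997
grip_force: 0.0
```

```bash
cat > m2.py <<'E'
from go import *
grab('wrist'); f=grab('wrist','W4'); st(); c=load('W4')
dd=vision.cut_out('wrist','pack'); print([(round(float(d['p']),2),[int(v) for v in d['box']]) for d in dd])
v0=np.array([.5677,-.169,0,-.187]); uv=proj(c,v0[:3]); 
b=min(dd,key=lambda d:abs((d['box'][0]+d['box'][2])/2-uv[0])+abs((d['box'][1]+d['box'][3])/2-uv[1])); m=b['region']
np.save('pics/pm_W4',m)
for o,fz in(([(c,m)],True),([(c,m),(load('W2'),np.load('pics/pm_W2.npy'))],False)):
    v,e=fitpack(o,v0.copy(),fz); print(np.round(v,4),e)
    v[2]=0; print(delta(tool_for(packX(v))))
E
python3 m2.py
```

```text
t 5.2333 F [ 0.9  0.3 -0. ] w 0.998
[(0.88, [173, 0, 247, 119]), (0.81, [571, 26, 640, 81]), (0.63, [264, 156, 364, 329])]
[ 0.5676 -0.1688  0.0036 -0.1826] 0.02223168270628062
(array([ 0.  , -0.01, -0.06]), array([-0.  , -0.01,  2.55]))
[ 0.5679 -0.1689  0.0019 -0.187 ] 0.04420804197668571
(array([ 0.  , -0.01, -0.02]), array([ 0.01, -0.  ,  2.55]))
```

```bash
python3 -c "
import cv2; i=cv2.imread('pics/W4.png')[0:345,160:640]; cv2.imwrite('pics/W4c.png',cv2.resize(i,None,fx=1.6,fy=1.6))"
```

```text
(no output)
```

View pics/W4c.png

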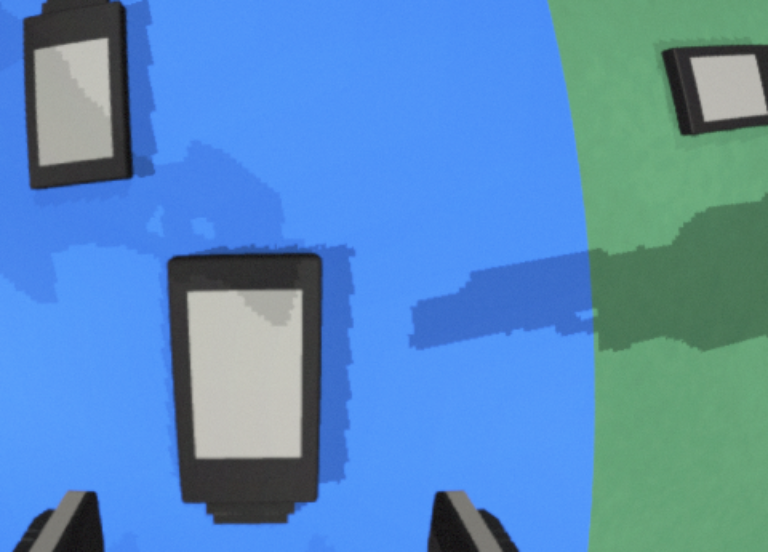

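Request:
{"op": "drive_tool", "data": {
  "motion": [
    [[0,0,0],[0,0,0.6],1],
    [[0,0,0],[0,0,0.6],1],
    [[0,0,0],[0,0,0.6],1],
    [[0,0,0],[0,0,0.5],1],
    [[0,0,0],[0,0,0.25],1],
    [[0,0,0],[0,0,0],0.6],
    [[0,0,0],[0,0,0],0.6],
    [[0,0,0],[0,0,0],0.4],
    [[0,0,0],[0,0,0],0.4],
    [[0,0,0],[0,0,0],0.4]
  ]
}}

```text
clock: 6.12
eef_pos: [0.5722, -0.1676, 0.1724]
tcp_rot: [0.0, 0.996, -0.092, 0.001]
wrist_force: [-1.5, 0.6, 8.4]
width: 0.685
grip_force: 66.1
```

The crop confirms the large 120 mm pack, centred between the fingers with its nose towards the gripper. It is now gripped, and I'll lift it.

Request:
{"op": "drive_tool", "data": {
  "motion": [
    [[0,0,0],[0,0,0],0.4],
    [[0,0,0],[0,0,-0.1],0.4],
    [[0,0,0],[0,0,-0.6],0.4],
    [[0,0,0],[0,0,-0.9],0.4],
    [[0,0,0],[0,0,-0.9],0.4],
    [[0,0,0],[0,0,-0.9],0.4],
    [[0,0,0],[0,0,-0.6],0.4],
    [[0,0,0],[0,0,0],0.4],
    [[0,0,0],[0,0,0],0.4]
  ]
}}

```text
clock: 6.87
eef_pos: [0.5716, -0.1677, 0.3327]
tcp_rot: [0.0, 0.996, -0.092, 0.002]
wrist_force: [-0.4, 1.1, -2.4]
width: 0.685
grip_force: 65.5
```

```bash
python3 - <<'E'
from go import *
s=st(); print(s['eef_pos'],s['grip_force'],s['ft_torque'])
# in-hand check with the wrist and scene cameras, pack assumed fixed to tool
P=pose(); G=tool_for(np.eye(4)); PX=P@np.linalg.inv(G)
for cam in('wrist','scene'):
    grab(cam,'H'+cam); c=load('H'+cam); dd=vision.cut_out(cam,'pack'); uv=proj(c,PX[:3,3])
    if not dd: continue
    b=min(dd,key=lambda d:abs((d['box'][0]+d['box'][2])/2-uv[0])+abs((d['box'][1]+d['box'][3])/2-uv[1])); m=b['region']
    sl=cv2.resize(sil(c,PX).astype(np.uint8),(640,480),interpolation=cv2.INTER_AREA)>0
    ys,xs=np.where(sl); print(cam,b['p'],b['box'],[xs.min(),ys.min(),xs.max(),ys.max()])
    np.save('pics/pm_H'+cam,m)
for a in(14,):
    for n,z in((-35,25),(-48,8),):
        T=tool_for(inseat(n,z,a)); print(n,z,np.round(T[:3,3],3),delta(T))
E
```

```text
t 6.8667 F [-0.4  1.1 -2.4] w 0.685
[ 0.57164925 -0.16774362  0.33268471] 65.53365111351013 [-0.04807291  0.0122586  -0.00359795]
wrist 0.83 [242.9, 180.9, 412.1, 417.5] [np.int64(237), np.int64(183), np.int64(407), np.int64(427)]
scene 0.7 [231.9, 196.0, 255.6, 227.9] [np.int64(231), np.int64(189), np.int64(273), np.int64(225)]
-35 25 [0.488 0.213 0.242] (array([-0.26,  5.69,  0.85]), array([-3.78, -8.98,  2.19]))
-48 8 [0.482 0.215 0.221] (array([-0.26,  5.69,  0.85]), array([-3.94, -8.99,  2.7 ]))
```

```bash
python3 - <<'E'
from go import *
P=pose(); T=tool_for(inseat(-35,50,14)); 
print(delta(T))
# rotation first, in place, then translation in the new tool frame
Q=T.copy(); Q[:3,3]=P[:3,3]; print('after turn:',delta(T,Q))
# in-hand offset from wrist mask: free x,y,yaw in hand
c=load('Hwrist'); m=np.load('pics/pm_Hwrist.npy'); P0=P@np.linalg.inv(tool_for(np.eye(4)))
for y in range(190,400,25):
    xs=np.where(m[y])[0]; s=sil(c,P0,S=1); q=np.where(s[y])[0]; print(y,xs.min(),xs.max(),q.min(),q.max())
E
```

```text
(array([-0.26,  5.69,  0.85]), array([-4.  , -9.  ,  1.61]))
after turn: (array([-0., -0.,  0.]), array([-4.87, -8.6 , -1.36]))
190 245 407 243 402
215 243 408 241 403
240 244 407 244 401
265 247 405 246 399
290 248 402 249 396
315 252 400 251 394
340 255 397 254 392
365 257 395 256 390
390 260 392 259 387
```

Request:
{"op": "drive_tool", "data": {
  "motion": [
    [[-0.04,0.8,0.1],[0,0,0],0.4],
    [[-0.04,0.8,0.1],[0,0,0],0.4],
    [[-0.04,0.8,0.1],[0,0,0],0.4],
    [[-0.04,0.8,0.1],[0,0,0],0.4],
    [[-0.04,0.8,0.15],[0,0,0],0.4],
    [[-0.03,0.8,0.15],[0,0,0],0.4],
    [[-0.03,0.8,0.15],[0,0,0],0.4],
    [[0,0,0],[-0.4,-0.7,-0.1],0.4],
    [[0,0,0],[-0.4,-0.8,-0.1],0.4],
    [[0,0,0],[-0.4,-0.8,-0.1],0.4]
  ]
}}

```text
clock: 7.9
eef_pos: [0.5544, -0.0848, 0.3154]
tcp_rot: [0.04, 0.949, -0.133, 0.285]
wrist_force: [-0.1, 0.4, -2.2]
width: 0.683
grip_force: 65.5
```

Request:
{"op": "drive_tool", "data": {
  "motion": [
    [[0,0,0],[-0.4,-0.8,-0.1],0.4],
    [[0,0,0],[-0.4,-0.8,-0.1],0.4],
    [[0,0,0],[-0.4,-0.8,-0.1],0.4],
    [[0,0,0],[-0.4,-0.8,-0.1],0.4],
    [[0,0,0],[-0.4,-0.8,-0.1],0.4],
    [[0,0,0],[-0.4,-0.8,-0.1],0.4],
    [[0,0,0],[-0.4,-0.7,-0.1],0.4],
    [[0,0,0],[-0.4,-0.6,-0.1],0.4],
    [[0,0,0],[0,0,0],0.4],
    [[0,0,0],[0,0,0],0.4]
  ]
}}

```text
clock: 8.73
eef_pos: [0.5042, 0.1724, 0.2735]
tcp_rot: [0.04, 0.949, -0.129, 0.285]
wrist_force: [0.2, -0.4, -1.9]
width: 0.681
grip_force: 65.5
```

```bash
python3 - <<'E'
from go import *
s=st(); print(s['eef_pos'],s['grip_force'],np.round(s['joint_pos'],2))
for z in(50,20): print(delta(tool_for(inseat(-40,z,14))))
E
```

```text
t 8.7333 F [ 0.2 -0.4 -1.9] w 0.681
[0.50421185 0.17244208 0.27347211] 65.47544717788696 [-1.18  0.49  0.81  2.21  0.36  0.16 -2.7 ]
(array([-0.01,  0.09,  0.06]), array([-0.97, -0.88, -0.35]))
(array([-0.01,  0.09,  0.06]), array([-1.14, -0.88,  0.38]))
```

```bash
python3 - <<'E'
from go import *
for n,z,a in((-40,20,12),(-48,3,12)): print(delta(tool_for(inseat(n,z,a))))
E
```

```text
(array([-0.01, -0.24,  0.06]), array([-0.99, -0.88,  0.44]))
(array([-0.01, -0.24,  0.06]), array([-1.28, -0.88,  0.81]))
```

Request:
{"op": "drive_tool", "data": {
  "motion": [
    [[0,-0.24,0],[0,0,0],0.4],
    [[0,0,0],[-0.3,-0.3,0.1],0.4],
    [[0,0,0],[-0.4,-0.3,0.1],0.4],
    [[0,0,0],[-0.3,-0.3,0.1],0.4],
    [[0,0,0],[0,0,0.1],0.4],
    [[0,0,0],[0,0,0],0.4],
    [[0,0,0],[0,0,0],0.4]
  ]
}}

```text
clock: 9.32
eef_pos: [0.491, 0.2099, 0.24]
tcp_rot: [0.038, 0.952, -0.133, 0.273]
wrist_force: [-0.6, -0.8, -1.7]
width: 0.682
grip_force: 65.5
```

```bash
python3 - <<'E'
from go import *
f=grab('wrist','W5'); s=st(); print(s['eef_pos'],np.round(s['joint_pos'],3))
for n,z,a in((-40,20,12),(-48,3,12)): print(delta(tool_for(inseat(n,z,a))))
cv2.imwrite('pics/W5c.png',cv2.resize(f['img'][60:430,140:520],None,fx=1.6,fy=1.6,interpolation=cv2.INTER_CUBIC))
E
```

```text
t 9.3667 F [ 0.9 -0.2 -2. ] w 0.688
[0.49110517 0.20981179 0.24031718] [-1.229  0.565  0.785  2.213  0.258  0.134 -2.702]
(array([ 0.01, -0.01, -0.02]), array([-0.06, -0.06,  0.06]))
(array([ 0.01, -0.01, -0.02]), array([-0.35, -0.06,  0.44]))
```

View pics/W5c.png

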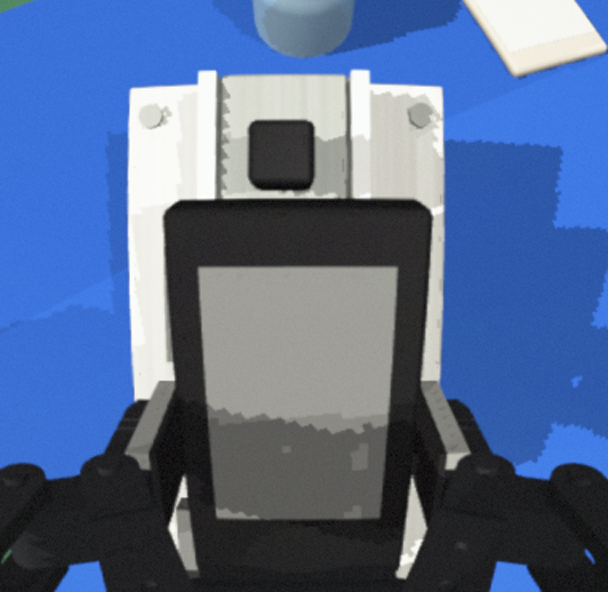

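The pack hangs over the pocket, slightly right of the deck's middle: deck edges at crop x 130 and 443, pack 166 to 432. I'll measure the offset from this one image, which cancels the calibration bias.

```bash
cat > lat.py <<'E'
import sys
from go import *
def lat(nm):
    c=load(nm); img=cv2.imread(f'pics/{nm}.png'); W,k,fi=c
    hsv=cv2.cvtColor(cv2.GaussianBlur(img,(3,3),0),cv2.COLOR_BGR2HSV); out=[]
    for r in range(122,182,6):
        w=np.where(hsv[r,190:450,1]<110)[0]+190
        y=[1e3*hit(c,(w[0]-.5,r),SEAT,0)[1],1e3*hit(c,(w[-1]+.5,r),SEAT,0)[1]]; x=1e3*hit(c,(w[0],r),SEAT,0)[0]
        out.append((round(x),y[0],y[1]))
    out=np.array(out); print('deck x, mid y, width',np.round(np.c_[out[:,0],out[:,1:].mean(1),out[:,1]-out[:,2]],1).tolist())
    # pack in hand: edges of dark block at its top plane (rows near wide end)
    P=W@np.linalg.inv(HE); PX=P@np.linalg.inv(tool_for(np.eye(4)))
    o=[]
    g=img.max(2)
    for r in range(205,290,10):
        row=g[r].astype(int); q=np.where(row[230:425]<75)[0]+230
        l,rr=hit(c,(q[0]-.5,r),PX,.016),hit(c,(q[-1]+.5,r),PX,.016); o.append((1e3*l[0],500*(l[1]+rr[1]),1e3*(l[1]-rr[1])))
    print('pack x, mid y, width',np.round(o,1).tolist())
    D=np.linalg.inv(SEAT)@PX; print('pack in seat (mm)',np.round(D[:3,3]*1e3,1),'euler zyx',np.round(R.from_matrix(D[:3,:3]).as_euler('ZYX',degrees=True),2))
    print('knob top uv',proj(c,(SEAT@np.array([.092,0,.05,1]))[:3]))
f=vision.grab_frame('wrist'); HE=f['hand_eye']
if __name__=='__main__': lat(sys.argv[1])
E
python3 lat.py W5
```

```text
deck x, mid y, width [[116.0, -0.1, 104.4], [113.0, -0.1, 105.4], [109.0, -0.1, 105.2], [106.0, -0.1, 105.1], [103.0, -0.1, 104.9], [100.0, -0.1, 104.8], [96.0, -0.1, 104.7], [93.0, -0.1, 104.7], [90.0, 0.2, 105.2], [87.0, -0.1, 104.6]]
pack x, mid y, width [[55.4, -1.2, 58.8], [51.8, -1.3, 58.8], [48.1, -1.2, 58.9], [44.3, -1.3, 59.0], [40.5, -1.2, 59.2], [36.6, -1.2, 59.0], [32.6, -1.2, 58.8], [28.6, -1.2, 58.7], [24.4, -1.2, 59.3]]
pack in seat (mm) [20.6 -2.7 35.3] euler zyx [ -0.07 -12.06  -0.06]
knob top uv [315.17488854 150.6658333 ]
```

```bash
python3 - <<'E'
from go import *
s=st(); P=pose(); print(np.round(s['joint_pos'],3))
for n,z,a in((-50,10,12),(-50,1.5,12),(-60,1.2,12)): print(n,z,delta(tool_for(inseat(n,z,a,1.2))))
E
```

```text
t 9.4167 F [ 0.3 -0.3 -1.6] w 0.684
[-1.229  0.564  0.785  2.213  0.258  0.134 -2.702]
-50 10 (array([ 0.  , -0.01, -0.02]), array([-0.36, -0.09,  0.26]))
-50 1.5 (array([ 0.  , -0.01, -0.02]), array([-0.41, -0.09,  0.47]))
-60 1.2 (array([ 0.  , -0.01, -0.02]), array([-0.65, -0.09,  0.42]))
```

Request:
{"op": "drive_tool", "data": {
  "motion": [
    [[0,0,0],[-0.18,-0.05,0.13],0.4],
    [[0,0,0],[-0.18,-0.04,0.13],0.4],
    [[0,0,0],[-0.02,0,0.1],0.4],
    [[0,0,0],[-0.03,0,0.08],0.4],
    [[0,0,0],[0,0,0],0.4],
    [[0,0,0],[0,0,0],0.4]
  ]
}}

```text
clock: 9.92
eef_pos: [0.4905, 0.2198, 0.2224]
tcp_rot: [0.041, 0.953, -0.134, 0.27]
wrist_force: [0.7, 0.5, -1.6]
width: 0.685
grip_force: 65.5
```

```bash
cat > chk.py <<'E'
from go import *
import sys
s=st(); Rs=SEAT[:3,:3]; F0=np.array([0,0,-1.9])
print('F in seat',np.round(Rs.T@(np.array(s['wrist_force'])-F0),1),'tq',np.round(s['ft_torque'],2),'j67',np.round(s['joint_pos'][5:],3))
PX=pose()@np.linalg.inv(tool_for(np.eye(4))); D=np.linalg.inv(SEAT)@PX; nz=(D@np.array([-.06,-.0,0,1]))[:3]*1e3
print('nose in seat',np.round(nz-[0,1.2,0],1),'tilt zyx',np.round(R.from_matrix(D[:3,:3]).as_euler('ZYX',degrees=True),2))
for a in sys.argv[1:]:
    n,z,t=map(float,a.split(',')); print(a,delta(tool_for(inseat(n,z,t,1.2))))
E
python3 chk.py -- 2>/dev/null -50,1.5,12 -60,1.2,12 || python3 chk.py -- | head -0; python3 - <<'E'
E
```

```text
t 9.9167 F [ 0.7  0.5 -1.6] w 0.685
F in seat [0.6 0.7 0.1] tq [0.29 0.74 0.01] j67 [ 0.118 -2.742]
nose in seat [-48.5   4.7   7.4] tilt zyx [ -0.04 -11.67  -0.36]Traceback (most recent call last):
  File "chk.py", line 8, in <module>
    n,z,t=map(float,a.split(',')); print(a,delta(tool_for(inseat(n,z,t,1.2))))
    ^^^^^
ValueError: could not convert string to float: '--'
Exception ignored on flushing sys.stdout:
BrokenPipeError: [Errno 32] Broken pipe
```

Joints 6 and 7 have reached their limits in this grasp direction. The fix is to back off, set the pack down, and regrasp it with the hand turned half round and pitched about 12°, so the wrist stays well inside its range.

Request:
{"op": "drive_tool", "data": {
  "motion": [
    [[0,0,0],[0.1,0,-0.3],0.4],
    [[0,0,0],[0.2,0,-0.5],0.4],
    [[0,0,0],[0.1,0.3,-0.8],0.4],
    [[0,0,0],[0,0.5,-0.6],0.4],
    [[0,-0.8,0],[0,0.3,0],0.4],
    [[0,-0.8,0],[0,0.3,0],0.4],
    [[0,-0.8,-0.2],[0,0.3,0],0.4],
    [[0,-0.8,-0.2],[0,0.3,0],0.4],
    [[0,-0.8,-0.2],[0,0.3,0],0.4],
    [[0,-0.8,-0.2],[0,0.3,0],0.4]
  ]
}}

```text
clock: 10.75
eef_pos: [0.4315, 0.1283, 0.3073]
tcp_rot: [0.012, 0.995, -0.098, 0.021]
wrist_force: [-0.0, -0.5, -2.2]
width: 0.686
grip_force: 65.5
```

```bash
cat > dl.py <<'E'
from go import *
import sys
# usage: dl.py x y z yaw(deg) flip pitch(deg): pack pose flat on bench; pitch leans tool
x,y,z,yaw,flip,pitch=map(float,sys.argv[1:7])
def grasp(flip,pitch,px=.004,hg=.155,above=.017):
    G=np.eye(4); G[:3,:3]=np.diag([-1,1,-1.]) if flip else np.diag([1,-1,-1.])
    # lean the tool about pack y by pitch (TCP goes to +x of pack)
    G[:3,:3]=R.from_euler('y',pitch,degrees=True).as_matrix()@G[:3,:3]
    G[:3,3]=np.array([px,0,above])-G[:3,:3]@[0,0,hg]; return G
T=X4([x,y,z,np.radians(yaw)])@grasp(flip,pitch)
P=pose(); s=robot.state(); print('t',s['clock'],'tcp',np.round(s['eef_pos'],3),'F',np.round(s['wrist_force'],1),'w',round(s['width'],3),'j',np.round(s['joint_pos'],2))
print('target',np.round(T[:3,3],3),'direct',delta(T)); Q=T.copy(); Q[:3,3]=P[:3,3]; print('after turn',delta(T,Q)[1]); Q=P.copy();Q[:3,3]=T[:3,3]; print('shift before turn',delta(Q)[1])
E
python3 dl.py .568 -.169 .06 -10.7 0 0
```

```text
t 10.75 tcp [0.431 0.128 0.307] F [-0.  -0.5 -2.2] w 0.686 j [-0.79  0.27  0.45  2.14 -0.11  0.72 -2.04]
target [ 0.572 -0.17   0.232] direct (array([ 0.2 , -0.43, -0.1 ]), array([4.81, 6.58, 2.24]))
after turn [4.83 6.67 1.88]
shift before turn [4.81 6.58 2.24]
```

Request:
{"op": "drive_tool", "data": {
  "motion": [
    [[0.2,-0.43,-0.1],[0,0,0],0.4],
    [[0,0,0],[0.5,0.7,0],0.4],
    [[0,0,0],[0.55,0.75,0],0.4],
    [[0,0,0],[0.55,0.75,0.1],0.4],
    [[0,0,0],[0.55,0.75,0.2],0.4],
    [[0,0,0],[0.55,0.75,0.3],0.4],
    [[0,0,0],[0.55,0.75,0.3],0.4],
    [[0,0,0],[0.55,0.75,0.3],0.4],
    [[0,0,0],[0.55,0.75,0.3],0.4],
    [[0,0,0],[0.5,0.7,0.3],0.4]
  ]
}}

```text
clock: 11.58
eef_pos: [0.5735, -0.1714, 0.2355]
tcp_rot: [0.002, 0.996, -0.094, 0.002]
wrist_force: [0.5, 0.7, -2.2]
width: 0.679
grip_force: 65.5
```

Request:
{"op": "drive_tool", "data": {
  "motion": [
    [[0,0,0],[0,0,0],0.4],
    [[0,0,0],[0,0,0],0.4]
  ]
}}

```text
clock: 11.75
eef_pos: [0.5727, -0.1718, 0.2352]
tcp_rot: [0.002, 0.995, -0.096, 0.001]
wrist_force: [0.0, 1.2, -3.2]
width: 0.687
grip_force: 65.6
```

```bash
python3 dl.py .568 -.169 .0 -10.7 0 0
```

```text
t 11.75 tcp [ 0.573 -0.172  0.235] F [ 0.   1.2 -3.2] w 0.687 j [-0.07  0.6   0.4   1.84 -0.32  0.76 -1.27]
target [ 0.572 -0.17   0.172] direct (array([ 0.04, -0.03, -0.05]), array([-0.03, -0.05,  1.58]))
after turn [-0.03 -0.05  1.58]
shift before turn [-0.03 -0.05  1.58]
```

Request:
{"op": "drive_tool", "data": {
  "motion": [
    [[0,0,0],[0,0,0.5],0.4],
    [[0,0,0],[0,0,0.5],0.4],
    [[0,0,0],[0,0,0.35],0.4],
    [[0,0,0],[0,0,0.2],0.4],
    [[0,0,0],[0,0,0],0.4],
    [[0,0,0],[0,0,0],1],
    [[0,0,0],[0,0,0],1],
    [[0,0,0],[0,0,0],1],
    [[0,0,0],[0,0,0],1]
  ]
}}

```text
clock: 12.5
eef_pos: [0.5735, -0.1687, 0.1747]
tcp_rot: [0.002, 0.996, -0.093, 0.002]
wrist_force: [-0.3, 0.1, -0.6]
width: 1.0
grip_force: 0.0
```

Request:
{"op": "drive_tool", "data": {
  "motion": [
    [[0,0,0],[0,0,-0.6],1],
    [[0,0,0],[0,0,-0.9],1],
    [[0,0,0],[0,0,-0.9],1],
    [[0,0,-0.9],[0,0,0],1],
    [[0,0,-0.9],[0,0,0],1],
    [[0,0,-0.9],[0,0,0],1],
    [[0,0,-0.9],[0,0,0],1],
    [[0,0,-0.9],[0,0,0],1],
    [[0,0,-0.9],[0,0,0],1],
    [[0,0,-0.9],[0,0,0],1]
  ]
}}

```text
clock: 13.33
eef_pos: [0.5729, -0.1685, 0.2704]
tcp_rot: [0.002, 0.972, 0.236, 0.001]
wrist_force: [0.6, -0.9, 0.5]
width: 1.0
grip_force: 0.0
```

```bash
python3 dl.py .568 -.169 .05 -10.7 1 12
```

```text
t 13.3333 tcp [ 0.573 -0.169  0.27 ] F [ 0.6 -0.9  0.5] w 1.0 j [ 0.03  0.53  0.24  1.81 -0.16  0.82 -0.74]
target [ 0.604 -0.176  0.219] direct (array([  2.51,   0.9 , -23.55]), array([0.6 , 0.51, 1.3 ]))
after turn [-1.04 -0.03  1.1 ]
shift before turn [0.6  0.51 1.3 ]
```

Request:
{"op": "drive_tool", "data": {
  "motion": [
    [[0,0,-1],[0,0,0],1],
    [[0,0,-1],[0,0,0],1],
    [[0,0,-1],[0,0,0],1],
    [[0,0,-1],[0,0,0],1],
    [[0,0,-1],[0,0,0],1],
    [[0,0,-1],[0,0,0],1],
    [[0,0,-1],[0,0,0],1],
    [[0,0,-1],[0,0,0],1],
    [[0,0,-1],[0,0,0],1],
    [[0,0,-1],[0,0,0],1]
  ]
}}

```text
clock: 14.17
eef_pos: [0.5729, -0.1686, 0.2704]
tcp_rot: [0.002, 0.723, 0.691, -0.0]
wrist_force: [0.4, -1.2, 0.2]
width: 1.001
grip_force: 0.0
```

Request:
{"op": "drive_tool", "data": {
  "motion": [
    [[0,0,-1],[0,0,0],1],
    [[0,0,-1],[0,0,0],1],
    [[0,0,-1],[0,0,0],1],
    [[0,0,-1],[0,0,0],1],
    [[0,0,-1],[0,0,0],1],
    [[0,0,-1],[0,0,0],1],
    [[0,0,-1],[0,0,0],1],
    [[0,0,-1],[0,0,0],1],
    [[0,0,-1],[0,0,0],1],
    [[0,0,-1],[0,0,0],1]
  ]
}}

```text
clock: 15.0
eef_pos: [0.5729, -0.1687, 0.2703]
tcp_rot: [0.002, 0.281, 0.96, -0.002]
wrist_force: [-0.5, 0.6, -0.5]
width: 0.998
grip_force: 0.0
```

```bash
python3 dl.py .568 -.169 .05 -10.7 1 12; python3 - <<'E'
from go import *
grab('wrist','W6'); c=load('W6'); dd=vision.cut_out('wrist','pack'); print([(round(float(d['p']),2),[int(v) for v in d['box']]) for d in dd])
v0=np.array([.568,-.1685,0,-.187]); uv=proj(c,v0[:3]); print(uv)
b=min(dd,key=lambda d:abs((d['box'][0]+d['box'][2])/2-uv[0])+abs((d['box'][1]+d['box'][3])/2-uv[1])); print(fitpack([(c,b['region'])],v0,True))
E
```

```text
t 15.0 tcp [ 0.573 -0.169  0.27 ] F [-0.5  0.6 -0.5] w 0.998 j [ 0.41  0.55 -0.31  1.77  0.22  0.85  1.  ]
target [ 0.604 -0.176  0.219] direct (array([ 0.36,  2.02, -3.65]), array([-0.73,  0.27,  1.3 ]))
after turn [-1.04 -0.03  1.1 ]
shift before turn [-0.73  0.27  1.3 ]
[(0.69, [254, 144, 399, 332]), (0.65, [137, 433, 183, 474]), (0.56, [427, 298, 488, 350])]
[324.8204421  234.35868987]
(array([ 0.56928914, -0.16894903,  0.00381766, -0.18602587]), np.float64(0.016582606459779714))
```

Request:
{"op": "drive_tool", "data": {
  "motion": [
    [[0,0,-0.9],[0,0,0],1],
    [[0,0,-0.9],[0,0,0],1],
    [[0,0,-0.9],[0,0,0],1],
    [[0,0,-0.9],[0,0,0],1],
    [[0,1,0],[0,0,0],1],
    [[0,1,0],[0,0,0],1],
    [[0,0,0],[-0.5,0,0],1],
    [[0,0,0],[-0.5,0,0],1],
    [[0,0,0],[0,0,0],1]
  ]
}}

```text
clock: 15.85
eef_pos: [0.6137, -0.1767, 0.261]
tcp_rot: [-0.102, 0.1, 0.99, 0.009]
wrist_force: [-1.0, -0.2, -0.0]
width: 1.002
grip_force: 0.0
```

```bash
sed -i 's/above=.017/above=.019/' dl.py; python3 dl.py .569 -.169 .03 -10.7 1 12;python3 dl.py .569 -.169 .0 -10.7 1 12
```

```text
t 15.85 tcp [ 0.614 -0.177  0.261] F [-1.  -0.2 -0. ] w 1.002 j [ 0.44  0.69 -0.39  1.56  0.25  1.15  1.35]
target [ 0.605 -0.176  0.201] direct (array([-0.  ,  0.05, -0.15]), array([-0.08, -0.02,  1.52]))
after turn [-0.09 -0.02  1.52]
shift before turn [-0.08 -0.02  1.52]
t 15.85 tcp [ 0.614 -0.177  0.261] F [-1.  -0.2 -0. ] w 1.002 j [ 0.44  0.69 -0.39  1.56  0.25  1.15  1.35]
target [ 0.605 -0.176  0.171] direct (array([-0.  ,  0.05, -0.15]), array([-0.24, -0.01,  2.26]))
after turn [-0.25 -0.02  2.26]
shift before turn [-0.24 -0.01  2.26]
```

Request:
{"op": "drive_tool", "data": {
  "motion": [
    [[0,0.05,-0.15],[-0.09,-0.02,0.4],1],
    [[0,0,0],[0,0,0.6],1],
    [[0,0,0],[0,0,0.5],1],
    [[0,0,0],[-0.08,0,0.37],1],
    [[0,0,0],[-0.08,0,0.37],1],
    [[0,0,0],[0,0,0],1],
    [[0,0,0],[0,0,0],0.4],
    [[0,0,0],[0,0,0],0.4],
    [[0,0,0],[0,0,0],0.4],
    [[0,0,0],[0,0,0],0.4]
  ]
}}

```text
clock: 16.68
eef_pos: [0.603, -0.1754, 0.1736]
tcp_rot: [-0.104, 0.091, 0.99, 0.01]
wrist_force: [0.7, -0.3, 5.2]
width: 0.676
grip_force: 65.0
```

```bash
python3 dl.py .569 -.169 .0 -10.7 1 12
```

```text
t 16.6833 tcp [ 0.603 -0.175  0.174] F [ 0.7 -0.3  5.2] w 0.676 j [ 0.43  0.78 -0.37  1.64  0.3   0.99  1.33]
target [ 0.605 -0.176  0.171] direct (array([-0.01,  0.  ,  0.04]), array([-0.05, -0.  ,  0.06]))
after turn [-0.05 -0.    0.06]
shift before turn [-0.05 -0.    0.06]
```

```bash
python3 - <<'E'
from go import *
P=pose(); PX=X4([.569,-.169,0,-.186]); G=np.linalg.inv(PX)@P; print(np.round(G,4)); G[1,3]=0
np.save('G.npy',G)
E
cat > go2.py <<'E'
from go import *
G=np.load('G.npy'); F0=np.array([0,0,-2.])
def tgt(n,z,a,y=0): return inseat(n,z,a,y)@G
def now():
    s=robot.state(); PX=pose()@np.linalg.inv(G); D=np.linalg.inv(SEAT)@PX; nz=(D@np.array([-.06,0,0,1]))[:3]*1e3
    print('t',s['clock'],'nose',np.round(nz,1),'zyx',np.round(R.from_matrix(D[:3,:3]).as_euler('ZYX',degrees=True),1),'Fseat',np.round(SEAT[:3,:3].T@(np.array(s['wrist_force'])-F0),1),'w',round(s['width'],3),'j567',np.round(s['joint_pos'][4:],2))
def show(*l):
    P=pose()
    for q in l:
        T=tgt(*q); Q=T.copy(); Q[:3,3]=P[:3,3]; r,d=delta(T); print(q,'turn',r,'shift',d,'after turn',delta(T,Q)[1])
if __name__=='__main__':
    import sys; now(); show(*[tuple(map(float,a.split(','))) for a in sys.argv[1].split()] if len(sys.argv)>1 else [])
E
```

```text
[[-9.782e-01 -3.600e-03 -2.075e-01  3.460e-02]
 [-3.600e-03  1.000e+00 -5.000e-04  0.000e+00]
 [ 2.075e-01  3.000e-04 -9.782e-01  1.736e-01]
 [ 0.000e+00  0.000e+00  0.000e+00  1.000e+00]]
```

Request:
{"op": "drive_tool", "data": {
  "motion": [
    [[0,0,0],[0.02,0,-0.1],0.4],
    [[0,0,0],[0.15,0,-0.7],0.4],
    [[0,0,0],[0.2,0,-0.9],0.4],
    [[0,0,0],[0.2,0,-0.9],0.4],
    [[0,0,0],[0.2,0,-0.9],0.4],
    [[0,0,0],[0,0,0],0.4]
  ]
}}

```text
clock: 17.18
eef_pos: [0.6035, -0.1751, 0.3236]
tcp_rot: [-0.1, 0.091, 0.991, 0.009]
wrist_force: [1.9, 0.7, -2.2]
width: 0.683
grip_force: 65.4
```

```bash
python3 go2.py "-40,50,13 -40,20,13"
```

```text
t 17.1833 nose [  70.6 -350.6   77.7] zyx [ 5.5 19.4  1.9] Fseat [ 1.5  1.2 -0.8] w 0.683 j567 [0.23 1.25 1.38]
(-40.0, 50.0, 13.0) turn [ 0.09 -5.41  0.87] shift [3.95 8.99 1.85] after turn [ 5.06  8.57 -0.86]
(-40.0, 20.0, 13.0) turn [ 0.09 -5.41  0.87] shift [3.55 8.97 2.49] after turn [ 5.08  8.57 -0.11]
```

Request:
{"op": "drive_tool", "data": {
  "motion": [
    [[0.01,-0.9,0.15],[0,0,0],0.4],
    [[0.01,-0.9,0.15],[0,0,0],0.4],
    [[0.02,-0.9,0.15],[0,0,0],0.4],
    [[0.02,-0.9,0.14],[0,0,0],0.4],
    [[0.02,-0.9,0.14],[0,0,0],0.4],
    [[0.01,-0.91,0.14],[0,0,0],0.4],
    [[0,0,0],[0.4,0.7,-0.2],0.4],
    [[0,0,0],[0.45,0.75,-0.2],0.4],
    [[0,0,0],[0.45,0.75,-0.2],0.4],
    [[0,0,0],[0.45,0.75,-0.2],0.4]
  ]
}}

```text
clock: 18.02
eef_pos: [0.5584, -0.0399, 0.3209]
tcp_rot: [0.175, 0.134, 0.975, -0.026]
wrist_force: [0.6, 0.3, -2.4]
width: 0.677
grip_force: 65.3
```

Request:
{"op": "drive_tool", "data": {
  "motion": [
    [[0,0,0],[0.45,0.8,-0.1],0.4],
    [[0,0,0],[0.45,0.8,0],0.4],
    [[0,0,0],[0.45,0.8,0],0.4],
    [[0,0,0],[0.45,0.8,0],0.4],
    [[0,0,0],[0.45,0.8,0],0.4],
    [[0,0,0],[0.45,0.8,0],0.4],
    [[0,0,0],[0.4,0.6,0],0.4],
    [[0,0,0],[0,0,0],0.4],
    [[0,0,0],[0,0,0],0.4]
  ]
}}

```text
clock: 18.77
eef_pos: [0.5033, 0.2009, 0.2805]
tcp_rot: [0.175, 0.131, 0.976, -0.025]
wrist_force: [0.0, -0.1, -0.9]
width: 0.679
grip_force: 65.3
```

```bash
python3 go2.py "-44,25,13 -49,10,13"
```

```text
t 18.7667 nose [-39.8  -7.9  47.7] zyx [  0.3 -12.3   0. ] Fseat [ 0.4 -0.1  1.1] w 0.679 j567 [0.68 0.58 0.16]
(-44.0, 25.0, 13.0) turn [ 0.01 -0.12  0.05] shift [0.17 0.19 0.55] after turn [0.17 0.19 0.55]
(-49.0, 10.0, 13.0) turn [ 0.01 -0.12  0.05] shift [0.29 0.2  0.92] after turn [0.3  0.19 0.92]
```

Request:
{"op": "drive_tool", "data": {
  "motion": [
    [[0.01,-0.12,0.05],[0,0.1,0.2],0.4],
    [[0,0,0],[0.1,0.09,0.2],0.4],
    [[0,0,0],[0.07,0,0.15],0.4],
    [[0,0,0],[0,0,0],0.4],
    [[0,0,0],[0,0,0],0.4],
    [[0,0,0],[0,0,0],0.4]
  ]
}}

```text
clock: 19.27
eef_pos: [0.508, 0.2047, 0.258]
tcp_rot: [0.181, 0.136, 0.974, -0.027]
wrist_force: [-0.1, 0.0, -1.4]
width: 0.678
grip_force: 65.3
```

```bash
python3 go2.py "-49,10,13"; cat > lat2.py <<'E'
from go2 import *
f=grab('wrist','W7'); img=f['img']; c=load('W7'); PX=pose()@np.linalg.inv(G)
pk=vision.cut_out('wrist','pack'); print([(round(float(d['p']),2),[int(v) for v in d['box']]) for d in pk])
hsv=cv2.cvtColor(cv2.GaussianBlur(img,(3,3),0),cv2.COLOR_BGR2HSV)
for r in range(60,330,15):
    w=np.where((hsv[r,150:500,1]<110)&(hsv[r,150:500,2]>90))[0]+150; k=np.where(img[r,230:425].max(1)<75)[0]+230
    if len(w)<3: continue
    a,b=hit(c,(w[0]-.5,r),SEAT,0)*1e3,hit(c,(w[-1]+.5,r),SEAT,0)*1e3
    l=''
    if len(k): p,q=hit(c,(k[0]-.5,r),PX,.016)*1e3,hit(c,(k[-1]+.5,r),PX,.016)*1e3; l=np.round([p[0],(p[1]+q[1])/2,p[1]-q[1]],1)
    print(r,'deck',np.round([a[0],(a[1]+b[1])/2,a[1]-b[1]],1),'pack',l)
E
python3 lat2.py
```

```text
t 19.2667 nose [-41.6  -3.   24.6] zyx [ -0.3 -13.1  -0.1] Fseat [0.1 0.  0.6] w 0.678 j567 [0.74 0.54 0.07]
(-49.0, 10.0, 13.0) turn [-0.02  0.01 -0.05] shift [0.19 0.07 0.36] after turn [0.19 0.07 0.36]
[(0.94, [76, 338, 123, 382]), (0.66, [251, 174, 402, 421])]
75 deck [-89.7  -0.3 -96.2] pack 
90 deck [-82.   -0.  -94.8] pack 
105 deck [ -74.7    0.3 -105. ] pack 
120 deck [ -67.1    0.  -104.9] pack 
135 deck [ -59.4    0.3 -105. ] pack 
150 deck [-5.180e+01  1.000e-01 -1.051e+02] pack [-69.6  19.9  -0.4]
165 deck [-4.410e+01  1.000e-01 -1.048e+02] pack [-63.8  27.5  -0.4]
180 deck [-3.630e+01  1.000e-01 -1.047e+02] pack [-57.4   5.1 -45.2]
195 deck [-2.840e+01  1.000e-01 -1.046e+02] pack [-51.6   3.6 -47.6]
210 deck [ -20.4    0.2 -104.7] pack [-45.7  -1.8 -37.7]
225 deck [ -12.3    0.2 -104.9] pack [-39.8  -1.8 -58.7]
240 deck [  -3.9    0.2 -105.2] pack [-33.8  -1.8 -58.9]
255 deck [   4.7    0.  -105.1] pack [-27.8  -2.  -58.8]
270 deck [ 1.360e+01  1.000e-01 -1.056e+02] pack [-21.7  -1.7 -58.7]
285 deck [ 2.280e+01  1.000e-01 -1.052e+02] pack [-15.5  -1.7 -59.1]
300 deck [  32.4   -1.3 -107.8] pack [ -9.2  -1.5 -61.7]
315 deck [  42.6   -4.6 -110.6] pack [ -2.4  -1.  -81.3]
```

```bash
cat > inh.py <<'E'
from go2 import *
def inhand(nm,m,PX,rmax):
    c=load(nm); M=cv2.resize(m.astype(np.uint8),None,fx=4,fy=4,interpolation=cv2.INTER_LINEAR)>0; M=M[:rmax*4]
    best=None
    def cost(u):
        D=X4([u[0]/1e3,u[1]/1e3,u[3]/1e3,np.radians(u[2])]); a=sil(c,PX@D)[:rmax*4]; return 1-(a&M).sum()/(a|M).sum()
    r=minimize(cost,np.zeros(4),method='Nelder-Mead',options=dict(initial_simplex=np.vstack([np.zeros(4),np.diag([2,2,1,2.])]),xatol=.02,fatol=1e-5))
    return np.round(r.x,2),r.fun
if __name__=='__main__':
    grab('wrist','W8'); PX=pose()@np.linalg.inv(G); dd=vision.cut_out('wrist','pack')
    m=[d for d in dd if 300<(d['box'][0]+d['box'][2])/2<350][0]['region']
    print('in-hand dx,dy,yaw,dz',inhand('W8',m,PX,295)); now()
E
python3 inh.py
```

```text
Traceback (most recent call last):
  File "inh.py", line 11, in <module>
    m=[d for d in dd if 300<(d['box'][0]+d['box'][2])/2<350][0]['region']
      ~~~~~~~~~~~~~~~~~~~~~~~~~~~~~~~~~~~~~~~~~~~~~~~~~~~~~~^^^
IndexError: list index out of range
```

```bash
python3 inh.py || python3 inh.py || python3 inh.py
```

```text
in-hand dx,dy,yaw,dz (array([ 1.36, -1.11,  0.74,  0.69]), np.float64(0.016053465896959662))
t 19.5667 nose [-41.9  -2.3  24.6] zyx [ -0.2 -13.1  -0.1] Fseat [ 0.6 -0.7  0.2] w 0.679 j567 [0.74 0.54 0.07]
```

```bash
python3 go2.py "-50.5,10,13,1.4 -50.5,1.5,13,1.4 -61,1.2,13,1.4"
```

```text
t 19.5667 nose [-41.9  -2.3  24.6] zyx [ -0.2 -13.1  -0.1] Fseat [ 0.6 -0.7  0.2] w 0.679 j567 [0.74 0.54 0.07]
(-50.5, 10.0, 13.0, 1.4) turn [-0.02  0.01 -0.05] shift [0.22 0.09 0.36] after turn [0.21 0.09 0.36]
(-50.5, 1.5, 13.0, 1.4) turn [-0.02  0.01 -0.05] shift [0.22 0.09 0.57] after turn [0.22 0.09 0.58]
(-61.0, 1.2, 13.0, 1.4) turn [-0.02  0.01 -0.05] shift [0.48 0.09 0.58] after turn [0.48 0.09 0.58]
```

Request:
{"op": "drive_tool", "data": {
  "motion": [
    [[0,0,0.06],[0.11,0.05,0.15],0.4],
    [[0,0,0],[0.1,0.04,0.2],0.4],
    [[0,0,0],[0,0,0.1],0.4],
    [[0,0,0],[0,0,0.1],0.4],
    [[0,0,0],[0,0,0],0.4],
    [[0,0,0],[0,0,0],0.4],
    [[0,0,0],[0,0,0],0.4]
  ]
}}

```text
clock: 20.15
eef_pos: [0.5091, 0.2088, 0.2343]
tcp_rot: [0.181, 0.139, 0.973, -0.026]
wrist_force: [-1.1, 0.4, -2.6]
width: 0.678
grip_force: 65.3
```

```bash
python3 go2.py "-50.5,1.5,13,1.4 -61,1.2,13,1.4"; python3 inh.py
```

```text
t 20.15 nose [-49.7   1.7   2.4] zyx [ -0.6 -13.1  -0.1] Fseat [-1.3  0.1 -0.2] w 0.678 j567 [0.8  0.49 0.  ]
(-50.5, 1.5, 13.0, 1.4) turn [-0.02  0.01 -0.1 ] shift [ 0.01 -0.    0.02] after turn [ 0.01 -0.    0.02]
(-61.0, 1.2, 13.0, 1.4) turn [-0.02  0.01 -0.1 ] shift [ 0.27 -0.    0.03] after turn [0.27 0.   0.03]
in-hand dx,dy,yaw,dz (array([ 1.44, -1.06,  0.63,  0.63]), np.float64(0.018242196506073283))
t 20.25 nose [-49.8   1.8   2.5] zyx [ -0.6 -13.1  -0.1] Fseat [ 0.  -0.5 -0.2] w 0.677 j567 [0.8  0.49 0.  ]
```

Request:
{"op": "drive_tool", "data": {
  "motion": [
    [[0,0,0],[0,0,0.02],0.4],
    [[0,0,0],[0.05,0,0],0.4],
    [[0,0,0],[0.05,0,0],0.4],
    [[0,0,0],[0.05,0,0.01],0.4],
    [[0,0,0],[0,0,0],0.4],
    [[0,0,0],[0,0,0],0.4],
    [[0,0,0],[0,0,0],0.4]
  ]
}}

```text
clock: 20.83
eef_pos: [0.5042, 0.2102, 0.231]
tcp_rot: [0.181, 0.139, 0.973, -0.026]
wrist_force: [1.0, -1.2, -0.1]
width: 0.68
grip_force: 65.4
```

```bash
python3 go2.py "-61,1.2,13,1.7"
```

```text
t 20.8333 nose [-55.6   1.7   1. ] zyx [ -0.6 -13.1  -0.1] Fseat [ 1.9 -0.9  1.4] w 0.68 j567 [ 0.81  0.48 -0.02]
(-61.0, 1.2, 13.0, 1.7) turn [-0.02  0.02 -0.1 ] shift [ 0.13  0.01 -0.01] after turn [ 0.13  0.01 -0.  ]
```

Request:
{"op": "drive_tool", "data": {
  "motion": [
    [[0,0,0],[0.04,0,0],0.4],
    [[0,0,0],[0.04,0,0],0.4],
    [[0,0,0],[0,0,0],0.4],
    [[0,0,0],[0,0,0],0.4],
    [[0,0,0],[0,0,0],0.4]
  ]
}}

```text
clock: 21.25
eef_pos: [0.5014, 0.2111, 0.2299]
tcp_rot: [0.182, 0.139, 0.973, -0.026]
wrist_force: [3.5, -2.5, 1.7]
width: 0.676
grip_force: 65.5
```

```bash
python3 go2.py; python3 inh.py|| python3 inh.py
```

```text
t 21.25 nose [-58.7   1.7   0.9] zyx [ -0.6 -13.1  -0.1] Fseat [ 5.1 -1.4  2. ] w 0.676 j567 [ 0.81  0.48 -0.03]
in-hand dx,dy,yaw,dz (array([ 7.21, -2.1 , -1.11,  2.55]), np.float64(0.07019757668376814))
t 21.35 nose [-58.9   1.7   0.9] zyx [ -0.6 -13.1  -0.1] Fseat [ 5.5 -0.7  3. ] w 0.679 j567 [ 0.81  0.48 -0.03]
```

Request:
{"op": "drive_tool", "data": {
  "motion": [
    [[0,0,0],[0.04,0,0],0.4],
    [[0,0,0],[0,0,0],0.4],
    [[0,0,0],[0,0,0],0.4],
    [[0,0,0],[0,0,0],0.4]
  ]
}}

```text
clock: 21.68
eef_pos: [0.4999, 0.2115, 0.2292]
tcp_rot: [0.182, 0.139, 0.973, -0.026]
wrist_force: [4.6, -2.6, 3.3]
width: 0.682
grip_force: 65.6
```

```bash
python3 go2.py "-60.4,0.9,10,1.6 -60.4,0.9,7,1.5 -60.4,0.7,4,1.4 -60.4,.5,1,1.2"
```

```text
t 21.6833 nose [-60.4   1.8   0.9] zyx [ -0.6 -13.1  -0.1] Fseat [ 6.6 -1.2  3.2] w 0.682 j567 [ 0.82  0.48 -0.04]
(-60.4, 0.9, 10.0, 1.6) turn [-0.02  0.52 -0.1 ] shift [-0.25  0.    0.08] after turn [-0.26  0.    0.07]
(-60.4, 0.9, 7.0, 1.5) turn [-0.02  1.02 -0.11] shift [-0.5   0.    0.18] after turn [-0.51 -0.    0.12]
(-60.4, 0.7, 4.0, 1.4) turn [-0.02  1.52 -0.11] shift [-0.73  0.    0.29] after turn [-0.77 -0.01  0.17]
(-60.4, 0.5, 1.0, 1.2) turn [-0.01  2.02 -0.11] shift [-0.96 -0.    0.41] after turn [-1.03 -0.01  0.2 ]
```

Request:
{"op": "drive_tool", "data": {
  "motion": [
    [[0,0.25,0],[-0.13,0,0.035],0.4],
    [[0,0.25,0],[-0.13,0,0.035],0.4],
    [[0,0.25,0],[-0.13,0,0.03],0.4],
    [[0,0.25,0],[-0.12,0,0.03],0.4],
    [[0,0,0],[0,0,0],0.4],
    [[0,0,0],[0,0,0],0.4],
    [[0,0,0],[0,0,0],0.4]
  ]
}}

```text
clock: 22.27
eef_pos: [0.5198, 0.2057, 0.2306]
tcp_rot: [0.13, 0.14, 0.981, -0.018]
wrist_force: [4.1, -1.6, 0.5]
width: 0.678
grip_force: 65.4
```

```bash
python3 go2.py "-60.4,0.7,4,1.4 -60.4,.5,1,1.2 -60.4,.3,0,1.2"
```

```text
t 22.2667 nose [-60.2   1.8   1.6] zyx [-0.6 -7.1 -0.1] Fseat [ 5.  -0.5  0.8] w 0.678 j567 [0.64 0.55 0.2 ]
(-60.4, 0.7, 4.0, 1.4) turn [-0.01  0.51 -0.11] shift [-0.25  0.    0.11] after turn [-0.25  0.    0.09]
(-60.4, 0.5, 1.0, 1.2) turn [-0.01  1.01 -0.11] shift [-0.49  0.    0.2 ] after turn [-0.51 -0.01  0.15]
(-60.4, 0.3, 0.0, 1.2) turn [-0.01  1.18 -0.11] shift [-0.57  0.    0.24] after turn [-0.59 -0.01  0.17]
```

Request:
{"op": "drive_tool", "data": {
  "motion": [
    [[0,0,0],[0.03,0,0],0.4],
    [[0,0.25,0],[-0.13,0,0.05],0.4],
    [[0,0.25,0],[-0.12,0,0.04],0.4],
    [[0,0,0],[0,0,0],0.4],
    [[0,0,0],[0,0,0],0.4],
    [[0,0,0],[0,0,0],0.4]
  ]
}}

```text
clock: 22.77
eef_pos: [0.5289, 0.2031, 0.2295]
tcp_rot: [0.105, 0.141, 0.984, -0.015]
wrist_force: [4.6, -2.4, 1.3]
width: 0.676
grip_force: 65.5
```

```bash
python3 go2.py "-61,.5,1,1.2 -61,.3,0,1.2"
```

```text
t 22.7667 nose [-61.1   1.8   1.4] zyx [-0.6 -4.1 -0.1] Fseat [ 5.9 -1.   1.4] w 0.676 j567 [0.57 0.6  0.28]
(-61.0, 0.5, 1.0, 1.2) turn [-0.01  0.52 -0.1 ] shift [-0.26 -0.    0.1 ] after turn [-0.27 -0.01  0.09]
(-61.0, 0.3, 0.0, 1.2) turn [-0.01  0.68 -0.1 ] shift [-0.34 -0.    0.14] after turn [-0.35 -0.01  0.11]
```

Request:
{"op": "drive_tool", "data": {
  "motion": [
    [[0,0.25,0],[-0.13,0,0.04],0.4],
    [[0,0.25,0],[-0.13,0,0.05],0.4],
    [[0,0,0],[0,0,0],0.4],
    [[0,0,0],[0,0,0],0.4],
    [[0,0,0],[0,0,0],0.4]
  ]
}}

```text
clock: 23.18
eef_pos: [0.539, 0.2001, 0.2279]
tcp_rot: [0.079, 0.141, 0.987, -0.011]
wrist_force: [4.4, -2.5, 0.9]
width: 0.681
grip_force: 65.5
```

```bash
python3 go2.py "-61,.3,0,1.2"
```

```text
t 23.1833 nose [-61.    1.7   0.8] zyx [-0.6 -1.1 -0.1] Fseat [ 5.6 -1.2  1. ] w 0.681 j567 [0.51 0.64 0.36]
(-61.0, 0.3, 0.0, 1.2) turn [-0.01  0.18 -0.1 ] shift [-0.09  0.    0.04] after turn [-0.09 -0.    0.04]
```

Request:
{"op": "drive_tool", "data": {
  "motion": [
    [[0,0.1,0],[-0.05,0,0.02],0.4],
    [[0,0.08,0],[-0.04,0,0.02],0.4],
    [[0,0,0],[0,0,0.02],0.4],
    [[0,0,0],[0,0,0],0.4],
    [[0,0,0],[0,0,0],0.4],
    [[0,0,0],[0,0,0],0.4]
  ]
}}

```text
clock: 23.68
eef_pos: [0.5428, 0.1991, 0.2268]
tcp_rot: [0.07, 0.141, 0.988, -0.01]
wrist_force: [2.2, -4.4, 8.6]
width: 0.682
grip_force: 66.3
```

```bash
python3 go2.py "-61,.0,0,1.2"; python3 -c "
from bench import robot;print(robot.state()['ft_torque'])"
```

```text
t 23.6833 nose [-60.9   1.8   0.1] zyx [-0.6 -0.1 -0.1] Fseat [ 6.8 -3.6  8.8] w 0.682 j567 [0.49 0.66 0.39]
(-61.0, 0.0, 0.0, 1.2) turn [-0.    0.01 -0.1 ] shift [-0. -0.  0.] after turn [-0. -0.  0.]
[-0.7741929  -0.50524657  0.08015582]
```

Request:
{"op": "drive_tool", "data": {
  "motion": [
    [[0,0,0],[0,0,0],0.9],
    [[0,0,0],[0,0,0],0.9],
    [[0,0,0],[0,0,0],0.9],
    [[0,0,0],[0,0,0],0.9],
    [[0,0,0],[0,0,-0.4],0.9],
    [[0,0,0],[0,0,-0.8],0.9],
    [[0,0,0],[0,0,-0.8],0.9],
    [[0,0,0],[0,0,-0.8],0.9],
    [[0,0,0],[0,0,0],0.9],
    [[0,0,0],[0,0,0],0.9]
  ]
}}

```text
clock: 24.52
eef_pos: [0.528, 0.2039, 0.3388]
tcp_rot: [0.071, 0.141, 0.987, -0.009]
wrist_force: [-0.4, 0.3, -0.6]
width: 0.902
grip_force: 0.0
```

```bash
cat > seatfit.py <<'E'
from go2 import *
grab('wrist','W9'); c=load('W9'); dd=vision.cut_out('wrist','pack'); print([(round(float(d['p']),2),[int(v) for v in d['box']]) for d in dd])
uv=proj(c,SEAT[:3,3]); b=min(dd,key=lambda d:abs((d['box'][0]+d['box'][2])/2-uv[0])+abs((d['box'][1]+d['box'][3])/2-uv[1])); M=cv2.resize(b['region'].astype(np.uint8),None,fx=4,fy=4,interpolation=cv2.INTER_LINEAR)>0
MAIN=[PACK[0]]   # the nose hides under the lip
def D(u):
    X=np.eye(4); X[:3,:3]=R.from_euler('ZY',[u[2],-u[3]],degrees=True).as_matrix(); X[:3,3]=np.array([u[0],u[1],0])/1e3; return X
def cost(u):
    a=sil(c,SEAT@D(u),MAIN); return 1-(a&M).sum()/(a|M).sum()
r=minimize(cost,np.zeros(4),method='Nelder-Mead',options=dict(initial_simplex=np.vstack([np.zeros(4),np.diag([2,2,2,2.])]),xatol=.02,fatol=1e-5)); print('x,y,yaw,tilt',np.round(r.x,2),r.fun,cost([0,0,0,0]),cost([0,0,0,5]))
now()
cv2.imwrite('pics/W9c.png',cv2.resize(cv2.imread('pics/W9.png')[60:420,150:500],None,fx=1.6,fy=1.6,interpolation=cv2.INTER_CUBIC))
E
python3 seatfit.py
```

```text
[(0.83, [283, 155, 366, 323]), (0.55, [0, 360, 14, 384]), (0.51, [95, 349, 121, 366])]
x,y,yaw,tilt [ 0.7  -0.37 -0.21  1.85] 0.07399120543929427 0.07855157272034285 0.07869989874176431
t 24.6167 nose [-38.5   1.3 108.5] zyx [-0.6  0.1 -0.2] Fseat [1.  0.3 1.4] w 0.901 j567 [0.37 0.87 0.49]
```

View pics/W9c.png

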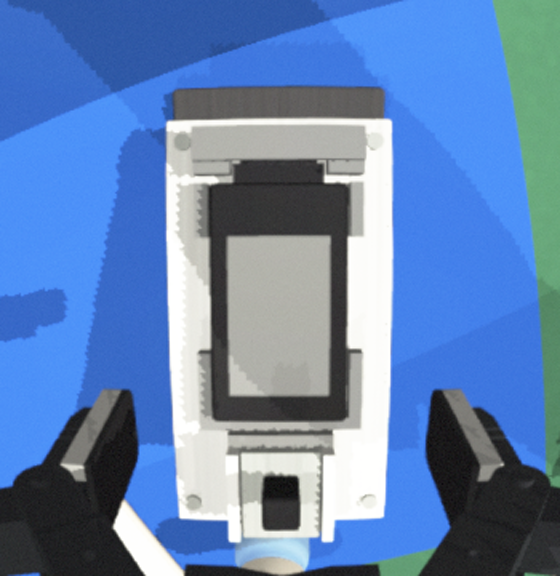

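The picture shows the pack lying in the pocket, nose under the lip at crop (278,172) and wide end just inside the head wall at (280,425). The knob is at (281,503) and the keeper is still back. Next: shut the fingers and go behind the knob.

```bash
cat > kn.py <<'E'
from go2 import *
import sys
G0=np.eye(4); G0[:3,:3]=R.from_euler('y',12,degrees=True).as_matrix()@np.diag([-1,1,-1.])
def ktgt(x,z,y=0):
    K=np.eye(4); K[:3,:3]=G0[:3,:3]; K[:3,3]=np.array([x,y,z])/1e3-G0[:3,:3]@[.011,0,.173]; return SEAT@K
P=pose(); s=robot.state(); C=(np.linalg.inv(SEAT)@P@np.array([.011,0,.173,1]))[:3]*1e3
print('t',s['clock'],'corner',np.round(C,1),'Fseat',np.round(SEAT[:3,:3].T@s['wrist_force'],1),'w',round(s['width'],3),'j',np.round(s['joint_pos'],2))
for a in sys.argv[1:]:
    T=ktgt(*map(float,a.split(','))); Q=T.copy(); Q[:3,3]=P[:3,3]; print(a,np.round(T[:3,3],3),'turn',delta(T)[0],'after',delta(T,Q)[1])
E
python3 kn.py 114,75 114,31 70,31
```

```text
t 24.6167 corner [  9.5   0.7 115.1] Fseat [ 0.3  0.3 -0.5] w 0.901 j [-0.17  0.42 -0.44  1.83  0.37  0.87  0.49]
114,75 [0.635 0.172 0.334] turn [-0.02 -0.01 -0.07] after [-2.76 -0.02  0.44]
114,31 [0.649 0.168 0.293] turn [-0.02 -0.01 -0.07] after [-2.99 -0.02  1.51]
70,31 [0.61  0.179 0.278] turn [-0.02 -0.01 -0.07] after [-1.91 -0.02  1.74]
```

Request:
{"op": "drive_tool", "data": {
  "motion": [
    [[0,0,-0.07],[0,0,0],0],
    [[0,0,0],[-0.6,0,0],0],
    [[0,0,0],[-0.7,0,0],0],
    [[0,0,0],[-0.7,0,0],0],
    [[0,0,0],[-0.76,-0.02,0.2],0],
    [[0,0,0],[0,0,0.24],0],
    [[0,0,0],[0,0,0],0],
    [[0,0,0],[0,0,0],0],
    [[0,0,0],[0,0,0],0]
  ]
}}

```text
clock: 25.37
eef_pos: [0.6343, 0.1728, 0.3343]
tcp_rot: [0.068, 0.137, 0.988, -0.01]
wrist_force: [0.9, 0.2, 0.0]
width: 0.003
grip_force: 0.0
```

```bash
python3 kn.py 112,31 70,31
```

```text
t 25.3667 corner [112.7   0.7  75.4] Fseat [ 0.8  0.4 -0.3] w 0.003 j [-0.1   0.55 -0.41  1.61  0.38  0.95  0.64]
112,31 [0.648 0.168 0.292] turn [-0.01 -0.02  0.01] after [-0.21 -0.02  1.09]
70,31 [0.61  0.179 0.278] turn [-0.01 -0.02  0.01] after [ 0.82 -0.02  1.31]
```

Now lower behind the knob, then push: first to about 80, then look at the force.

Request:
{"op": "drive_tool", "data": {
  "motion": [
    [[0,0,0],[-0.1,0,0.4],0],
    [[0,0,0],[-0.1,-0.02,0.5],0],
    [[0,0,0],[0,0,0.15],0],
    [[0,0,0],[0,0,0],0],
    [[0,0,0],[0,0,0],0],
    [[0,0,0],[0.2,0,0.04],0],
    [[0,0,0],[0.2,0,0.04],0],
    [[0,0,0],[0,0,0],0],
    [[0,0,0],[0,0,0],0]
  ]
}}

```text
clock: 26.12
eef_pos: [0.6328, 0.1722, 0.2896]
tcp_rot: [0.069, 0.137, 0.988, -0.01]
wrist_force: [0.5, 0.5, -0.9]
width: -0.004
grip_force: 0.0
```

```bash
python3 kn.py 80,31 70,31
```

```text
t 26.1167 corner [96.7 -0.1 33.8] Fseat [ 0.   0.6 -0.9] w -0.004 j [-0.11  0.59 -0.39  1.66  0.41  0.86  0.61]
80,31 [0.619 0.176 0.281] turn [-0.    0.    0.01] after [0.39 0.   0.15]
70,31 [0.61  0.179 0.278] turn [-0.    0.    0.01] after [0.64 0.   0.21]
```

Request:
{"op": "drive_tool", "data": {
  "motion": [
    [[0,0,0],[0.1,0,0.03],0],
    [[0,0,0],[0.1,0,0.03],0],
    [[0,0,0],[0.1,0,0.03],0],
    [[0,0,0],[0.1,0,0.03],0],
    [[0,0,0],[0.1,0,0.02],0],
    [[0,0,0],[0,0,0],0],
    [[0,0,0],[0,0,0],0]
  ]
}}

```text
clock: 26.7
eef_pos: [0.6146, 0.177, 0.2804]
tcp_rot: [0.069, 0.137, 0.988, -0.01]
wrist_force: [-0.5, -0.6, 0.5]
width: 0.002
grip_force: 0.0
```

```bash
python3 kn.py 70,31 69,31
```

```text
t 26.7 corner [75.6 -0.7 31.6] Fseat [-0.1 -0.7  0.5] w 0.002 j [-0.13  0.58 -0.39  1.71  0.42  0.83  0.57]
70,31 [0.61  0.179 0.278] turn [-0.01 -0.01  0.  ] after [0.14 0.01 0.04]
69,31 [0.609 0.179 0.278] turn [-0.01 -0.01  0.  ] after [0.16 0.01 0.05]
```

Request:
{"op": "drive_tool", "data": {
  "motion": [
    [[0,0,0],[0.05,0,0.01],0],
    [[0,0,0],[0.05,0,0.02],0],
    [[0,0,0],[0.05,0,0.01],0],
    [[0,0,0],[0.02,0,0.01],0],
    [[0,0,0],[0,0,0],0],
    [[0,0,0],[0,0,0],0]
  ]
}}

```text
clock: 27.2
eef_pos: [0.6089, 0.1786, 0.2777]
tcp_rot: [0.069, 0.137, 0.988, -0.01]
wrist_force: [0.9, -0.4, 1.9]
width: 0.001
grip_force: 0.6
```

```bash
python3 kn.py; python3 - <<'E'
from go2 import *
f=grab('scene','S9'); c=load('S9')
d=np.load('pics/T.npz')
# knob in scene: dark pixels near predicted knob at various keeper values
img=f['img']; g=img.max(2)
for k in(0,15,30): print(k,np.round(proj(c,(SEAT@np.array([.092-k/1e3,0,.037,1]))[:3]),1))
E
```

```text
t 27.2 corner [69.2 -0.6 31.1] Fseat [ 1.6 -0.1  1.4] w 0.001 j [-0.13  0.58 -0.39  1.72  0.42  0.82  0.56]
0 [352.4 285.1]
15 [355.8 282.6]
30 [359.1 280.1]
```

Request:
{"op": "drive_tool", "data": {
  "motion": [
    [[0,0,0],[0.04,0,0.01],0],
    [[0,0,0],[0,0,0],0],
    [[0,0,0],[0,0,0],0]
  ]
}}

```text
clock: 27.5
eef_pos: [0.6082, 0.1787, 0.2776]
tcp_rot: [0.07, 0.138, 0.988, -0.01]
wrist_force: [5.1, -2.0, 1.8]
width: -0.002
grip_force: 2.7
```

```bash
python3 kn.py
```

```text
t 27.5 corner [68.8 -0.6 31.1] Fseat [ 5.8 -0.6 -0.2] w -0.002 j [-0.13  0.58 -0.39  1.72  0.42  0.81  0.56]
```

Request:
{"op": "drive_tool", "data": {
  "motion": [
    [[0,0,0],[0.04,0,0.01],0],
    [[0,0,0],[0,0,0],0],
    [[0,0,0],[0,0,0],0]
  ]
}}

```text
clock: 27.75
eef_pos: [0.6076, 0.1787, 0.2775]
tcp_rot: [0.071, 0.138, 0.988, -0.01]
wrist_force: [8.2, -3.4, 3.4]
width: 0.003
grip_force: 4.6
```

Request:
{"op": "drive_tool", "data": {
  "motion": [
    [[0,0,0],[-0.2,0,-0.04],0],
    [[0,0,0],[-0.2,0,-0.04],0],
    [[0,0,0],[0,0,-0.6],0],
    [[0,0,0],[0,0,-0.8],0],
    [[0,0,0],[0,0,-0.8],0],
    [[0,0,0],[0.5,0,-0.6],0],
    [[0,0,0],[0.8,0,0],0],
    [[0,0,0],[0.8,0,0],0],
    [[0,0,0],[0,0,0],0],
    [[0,0,0],[0,0,0],0]
  ]
}}

```text
clock: 28.58
eef_pos: [0.5242, 0.2032, 0.3812]
tcp_rot: [0.068, 0.136, 0.988, -0.01]
wrist_force: [1.7, -0.6, 0.0]
width: 0.006
grip_force: 0.0
```

```bash
python3 kn.py; cat > fin.py <<'E'
from go2 import *
f=grab('wrist','W10'); c=load('W10'); img=f['img']; g=cv2.GaussianBlur(img,(3,3),0).max(2)
for k in(0,20,25,28,30):
    uv=np.vstack([proj(c,(SEAT@np.array([x-k/1e3,y,z,1]))[:3]) for x in(.084,.1) for y in(-.008,.008) for z in(.024,.05)]); print(k,'knob box',np.round([*uv.min(0),*uv.max(0)]))
u=np.round(proj(c,(SEAT@np.array([.065,0,.05,1]))[:3])).astype(int); x0,y0=u[0]-25,u[1]-50
m=(g[y0:y0+90,x0:x0+50]<60).astype(np.uint8); n,l,s,_=cv2.connectedComponentsWithStats(m)
for i in range(1,n):
    if s[i,4]>60: print('dark',s[i,0]+x0,s[i,1]+y0,s[i,0]+s[i,2]+x0,s[i,1]+s[i,3]+y0,s[i,4])
# pack outline away from the knob: label/black edges at low end and sides
for x in(-46,60): print(x,np.round(proj(c,(SEAT@np.array([x/1e3,0,.016,1]))[:3]),1))
E
python3 fin.py
```

```text
t 28.5833 corner [ 2.160e+01 -1.000e-01  1.585e+02] Fseat [ 1.7 -0.1 -0.6] w 0.006 j [-0.15  0.37 -0.46  1.78  0.33  0.96  0.54]
0 knob box [317. 325. 338. 356.]
20 knob box [317. 302. 338. 331.]
25 knob box [317. 296. 338. 325.]
28 knob box [317. 292. 338. 321.]
30 knob box [317. 290. 338. 319.]
dark 302 291 352 352 1254
-46 [327.8 164. ]
60 [327.3 294.5]
```

```bash
python3 - <<'E'
from go2 import *
c=load('W10'); g=cv2.imread('pics/W10.png').max(2)
print('rows 255..345', g[255:345:2,325:330].mean(1).astype(int).tolist())
for x in(317,338): print(x,g[255:345:3,x-1:x+2].mean(1).astype(int).tolist())
for lab in('pack','keeper'): print(lab,[(round(float(d['p']),2),[int(v) for v in d['box']]) for d in vision.cut_out('wrist',lab)])
for k in(0,26,30): print(k,'plate front edge row',np.round(proj(c,(SEAT@np.array([.074-k/1e3,0,.024,1]))[:3]),1))
print('label side walls head wall rows',[np.round(proj(c,(SEAT@np.array([x/1e3,.02,z/1e3,1]))[:3]),1).tolist() for x,z in((60,16),(44,16),(61.5,10))])
P=pose()
T=np.eye(4); 
vision.grab_frame('wrist')
m=[d for d in vision.cut_out('wrist','pack')][:1]
E
```

```text
rows 255..345 [176, 176, 176, 176, 176, 176, 175, 175, 176, 175, 154, 144, 224, 235, 241, 242, 242, 216, 47, 26, 38, 37, 38, 38, 36, 38, 34, 37, 36, 35, 36, 34, 34, 34, 33, 33, 29, 32, 30, 30, 33, 33, 42, 45, 46]
317 [185, 185, 184, 182, 187, 204, 202, 131, 244, 245, 244, 237, 162, 124, 130, 129, 129, 126, 116, 119, 123, 130, 131, 120, 116, 117, 116, 116, 151, 110]
338 [174, 175, 176, 177, 176, 176, 172, 110, 222, 222, 223, 225, 210, 134, 131, 130, 130, 129, 128, 123, 121, 128, 131, 129, 129, 123, 117, 116, 127, 35]
pack [(0.8, [291, 151, 363, 296]), (0.76, [109, 329, 156, 381]), (0.68, [0, 342, 28, 367])]
keeper [(0.77, [303, 274, 352, 308]), (0.72, [612, 315, 640, 357])]
0 plate front edge row [327.3 313.6]
26 plate front edge row [327.4 282.4]
30 plate front edge row [327.4 277.5]
label side walls head wall rows [[351.6, 294.5], [351.9, 275.5], [351.1, 294.5]]
```

The keeper plate's front edge shows at row 277–279 (277.5 predicted for 30 mm) and the knob starts at row 290 (290 predicted), so the keeper is fully closed. The gripper is clear of everything.

```bash
python3 -c "
from bench import robot; print(robot.close_job())"
```

```text
the job is handed in; nothing more can be done
None
```

I handed the job in with the pack seated in the cradle pocket and the keeper closed over it, at about 29 s of the 64 s allowed. The hand-in gave no verdict. One risk: on my first try at the cradle, joints 6 and 7 read 0.118 and −2.742, just past their limits of 0.12 and −2.74, so I backed off and regrasped the pack.

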